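Loosen the lamp's window ring by two counted turns

TASK

Loosen the knurled window ring of the larger lamp by rolling a fingertip lightly along its rim: turn it counterclockwise, seen from above, until the dark groove on the ring first comes to the pointer tab below it, then go on for two more full turns and leave the groove at the pointer again. Grasp nothing, leave the smaller lamp's ring as it is and do not disturb the things lying round about.

Things in the scene. Friction and masses are not known exactly. Their poses are not given: they have to be found in the camera images.
- large_lamp: Curing-lamp head fixed window up: finned grey body 92 across, 34 high, four small feet, then a short thread and a knurled steel ring with a window. Origin: centre of the underside, on the ring's axis. A flat pointer tab below the ring (top at z = 36) reaches 69 from the axis along -x; a black socket, top 23 high, sticks out at +x. The lamp to work on.
- small_lamp: Curing-lamp head fixed window up: finned grey body 68 across, 34 high, four small feet, then a short thread and a knurled steel ring with a window. Origin: centre of the underside, on the ring's axis. A flat pointer tab below the ring (top at z = 36) reaches 53 from the axis along -x; a black socket, top 23 high, sticks out at +x. The smaller lamp (ring 68 across): leave it alone.
- large_ring: The large lamp's knurled ring, 100 across, 20 high. Origin: on the axis at its underside, z = 50 when the joint reads 0, so the rim spans z = 50 to 70; it climbs 2.5 per turn (5 in all). 36 fine upright ridges, 1 proud. Dry steel; about 1 to 2 N along the rim turns it, and it stays where it is left. The thread stops about 0.3 turn past the goal.
- large_ring_turn (a joint): Turning of the large ring, rad, counted over several turns: 0 with the groove at the pointer for the first time, growing counterclockwise seen from above (loosening). It starts between -2.6 and -0.6; two full turns from the pointer read 12.57.
- large_ring_center (a point): On the large ring's axis, at mid-height of its rim (10 above its underside).
- large_ring_groove (a point): Outer end of the dark radial groove (7 wide, 13 long, running on down the side of the rim), on the top face of the large ring, 50 from the axis. Turns with the ring.
- large_ring_pointer (a point): Top of the large lamp's pointer tab near its tip, 64 from the axis.
- small_ring_groove (a point): The same groove on the small ring, 34 from the axis. It must not move.
- screwdriver_red: screwdriver with a red handle, 160x25x25, lying; bystander. Origin: centre of its underside.
- gauge_block: light metal gauge block with two pins, 36x80x32; bystander. Origin: centre of its underside.
- bolt_1: hexagon bolt, 42x18x16, lying; bystander. Origin: centre of its underside.
- bolt_2: a second such bolt; bystander. Origin: centre of its underside.
- marker: marker pen, 132x13x13, lying; bystander. Origin: centre of its underside.
- hex_key: black hex key, 35x93x6, lying; bystander. Origin: centre of its underside.
- tape_amber: roll of amber tape, 84 across, 19 high; bystander. Origin: centre of its underside.
- loupe: black loupe, 42 across, 40 high; bystander. Origin: centre of its underside.

How it is judged:
By the outcome, as a careful person would: the job done as asked, in the order asked, and still so for the second after the job is handed in, with the robot touching nothing.
It also fails if it takes over 72 s, if anything falls off the work surface, if the arm or the gripper's body presses on something with over 40 N, if the wrist force passes 120 N, or if a joint passes its speed limit or range.

ROBOT

A 6-joint arm with a two-finger parallel gripper is mounted at the origin on a cart in front of the work surface, level with it; the furniture and walls round the work are solid. World frame = base frame: x ahead of the robot, y to its left, z up, the work surface at z = 0. Lengths are in m, angles in rad, forces in N, time in s.
With the tool pointing down it reaches from about 0.3 to 0.825 m from the base axis. Payload 5.4 kg.
Tool frame: the origin (TCP) lies on the centre line of the jaws, within the pads' length; the fingertips stand 25 mm ahead of it and the grasp point (between the pads) lies 6 mm ahead of it; y points along the fingers, z is the direction in which the jaws open and shut, and the axes are right-handed (so a half turn about y gives the same grasp; the last joint's range is limited). The gripper opens to 92 mm and grips with 3 to 60 N. Pads are 20 mm wide; open, the fingers measure 128 mm over their backs; the gripper's body (75 mm by 189 mm) begins 69 mm behind the grasp point.
Start: joints at [-1.405, 0.158, 1.597, -0, 1.386, -0.21], TCP at [0.211, -0.535, 0.24] pointing down, gripper open.
Joint ranges: [-2.91, 2.91], [-0.94, 2.29], [0.18, 2.7], [-1.29, 4.43], [0.17, 2.64], [-3, 3]. Speed limits (rad/s): [2.57, 2.57, 3.14, 3.14, 3.14, 3.14].

INTERFACE

Orientations are given as a unit quaternion [x, y, z, w].
In Python, from station import bot gives the robot as it stands.
- The arm moves only by the tool jog_arm, never from a script. Its argument "series" is a list of rows, each an object with "dp": the shift along the tool's x, y, z as a fraction of full scale, a list of three; "twist": the turn, a rotation vector about the tool's x, y, z as a fraction of full scale, a list of three; "fingers": the finger opening in mm, from 0 to 91.9. In form: [{"dp": [x, y, z], "twist": [wx, wy, wz], "fingers": fingers}, ...]. A call has exactly 10 rows; each row is the pose to reach, as a shift and turn from the pose commanded when the call began, along the tool's axes at that moment; what a row does not reach only later rows make up. Full scale, the value 1, is 1 m for a shift and 120 degrees for a turn. A row lasts 1/12 s, in which the tool goes at most 41.7 mm and 7.16 degrees, less where a joint would pass 70% of its speed; a pose out of reach is approached as far as the arm can. A call with a number of a shift or a turn outside -1 to 1 is refused whole. A call with a gripper value outside its range is refused whole. The fingers move at their own pace and stop on an object; the grip force is fixed at half the most. Time passes only in rows, so rows that repeat a pose let the fingers close, or fill a call up. It gives the time, the measured TCP pose, the force and the opening at its end, in the units of the state.
- bot.observe(): the state, without advancing time (a new reading comes with each control period).
- bot.grab_frame(name): name is "side" or "top" or "wrist"; returns the picture (384x512x3 uint8, red, green, blue); there is no depth.
- bot.get_calibration(name): a dict with "fx", "fy", "cx", "cy" (pixels), "distortion" ([k1, k2, p1, p2, k3] as OpenCV has them; the pictures are not rectified), "R" (3x3) and "t" (3): a world point X has camera coordinates R X + t; the wrist camera has in their place "mount" (4x4, takes a point from camera to tool coordinates, whose origin is the TCP and whose axes are the tool frame's). Camera axes: x right, y down, z forward; pixel columns grow to the right and rows downward; lengths in m; the calibration is good to about 2 mm. A picture is of the moment at which its call begins: read the wrist's pose just before it. get_calibration takes no time and is no camera call.
- bot.sign_off(): hands the job in, once; it reports no verdict.
The state is a dict: "clock": time; "joint_positions": joint angles; "joint_velocities": joint speeds; "tau": joint torques, N m; "tool_pos": TCP position; "orientation": TCP orientation; "force": force on the tool from outside, world axes, zero at the start; "wrist_torque": the same for the moment, N m; "gripper_width": opening from 0.0 (shut) to 1.0 (fully open).
Only numpy, scipy, OpenCV 4.12 (cv2) and the standard library are available. Lean on these libraries where they do the work, as an engineer would, in place of code of your own. Each camera call takes 0.05 s, during which the arm holds its last target.

## Working session

There is one attempt and no reset: what is moved stays moved. The work goes in short steps, Python scripts to look and compute and a tool call to move; the robot and the scene stay as the last step left them, time stands still between calls to the robot, and variables do not carry over. Pictures are saved under pics/ and viewed, and the job is handed in when it is done.

Besides the shell and the picture viewer there is one more tool, called after "Emit:" as a command line: name --argument value ..., lists and objects as JSON in quotes. jog_arm: Moves the arm, as the interface text tells. Its arguments: {"type":"object","properties":{"series":{"type":"array"}},"required":["series"]}

```bash
mkdir -p pics; ls; python3 - <<'E'
from station import bot
import cv2
o=bot.observe();print(o)
for n in("top","side","wrist"):
    im=bot.grab_frame(n);cv2.imwrite(f"pics/{n}0.png",cv2.cvtColor(im,cv2.COLOR_RGB2BGR))
    print(n,bot.get_calibration(n))
E
```

```text
pics
{'clock': 0.0, 'joint_positions': array([-1.40506821e+00,  1.59024870e-01,  1.59817979e+00, -2.94623913e-05,
        1.38619666e+00, -2.10089555e-01]), 'joint_velocities': array([-4.80325598e-05, -4.99788910e-04,  1.61804475e-03, -1.38865767e-03,
       -7.22714924e-04,  3.16674560e-04]), 'tau': array([-8.74692523e-04, -3.85584426e+01, -3.22100687e+01,  6.99633197e-02,
        3.77721002e-02, -1.42753865e-04]), 'tool_pos': array([ 0.21092728, -0.53431288,  0.23865873]), 'orientation': array([-0.13208893,  0.69529848, -0.69401943,  0.13209683]), 'force': array([0.2001182 , 0.27096304, 0.49869658]), 'wrist_torque': array([ 0.03400187, -0.00259816,  0.04407816]), 'gripper_width': 0.999600242673094}
top {'fx': 431.8735084749677, 'fy': 431.8735084749677, 'cx': 260.1185427989956, 'cy': 190.88103424643006, 'distortion': array([-0.04152165,  0.        ,  0.        ,  0.        ,  0.        ]), 'R': array([[ 0.00870599, -0.99983596,  0.01588246],
       [-0.98911187, -0.01094388, -0.14675813],
       [ 0.14690787, -0.01443185, -0.98904489]]), 't': array([-0.00884846,  0.518504  ,  1.0669
[... 246 characters left out ...]
63419],
       [-0.06506826,  0.45558157, -0.88781279],
       [ 0.06802403, -0.88560356, -0.45943342]]), 't': array([0.49852659, 0.09880846, 1.24510638])}
wrist {'fx': 297.49608866935205, 'fy': 297.49608866935205, 'cx': 261.14903978789823, 'cy': 193.85882591056802, 'distortion': array([0.00526534, 0.        , 0.        , 0.        , 0.        ]), 'mount': array([[ 2.64305225e-04,  9.71156920e-01,  2.38441119e-01,
        -6.72907096e-02],
       [ 7.62835323e-05, -2.38441147e-01,  9.71156946e-01,
        -1.45670271e-01],
       [ 9.99999962e-01, -2.38492724e-04, -1.37104521e-04,
        -1.41763823e-03],
       [ 0.00000000e+00,  0.00000000e+00,  0.00000000e+00,
         1.00000000e+00]])}
```

View pics/top0.png

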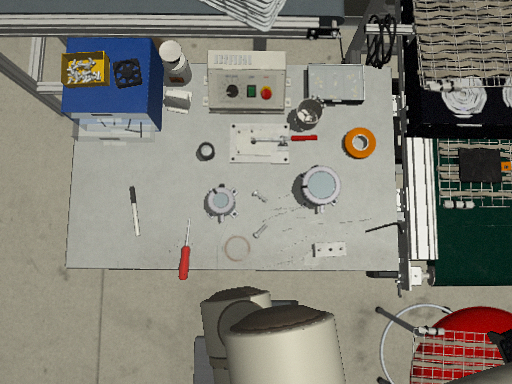

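View pics/side0.png

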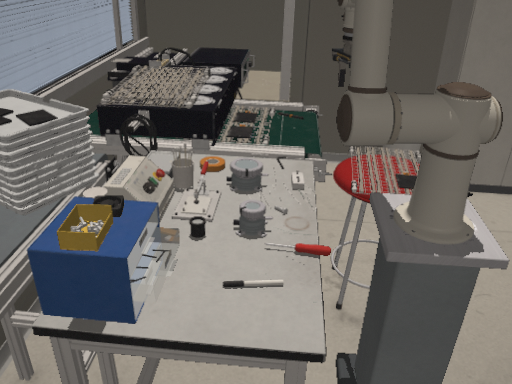

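View pics/wrist0.png

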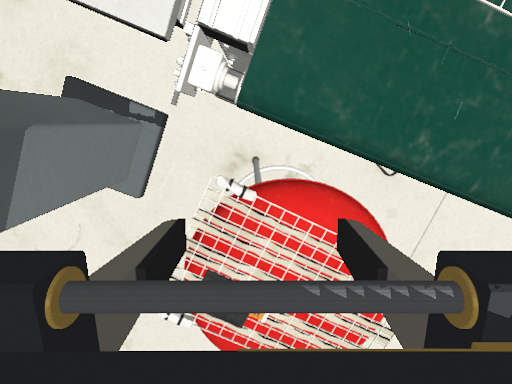

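```bash
cat > h.py <<'E'
import numpy as np, cv2
from station import bot
from scipy.spatial.transform import Rotation as Ro
def K(c): return np.array([[c['fx'],0,c['cx']],[0,c['fy'],c['cy']],[0,0,1]])
def wristRT(c,o):
    M=np.array(c['mount']);Rt=Ro.from_quat(o['orientation']).as_matrix()
    Rc=Rt@M[:3,:3];p=Rt@M[:3,3]+o['tool_pos']
    return Rc.T,-Rc.T@p
def RT(n,o=None):
    c=bot.get_calibration(n)
    if n=='wrist': R,t=wristRT(c,o)
    else: R,t=c['R'],c['t']
    return c,R,t
def cast(n,px,z,o=None):
    c,R,t=RT(n,o)
    u=cv2.undistortPoints(np.array(px,float).reshape(-1,1,2),K(c),c['distortion']).reshape(-1,2)
    d=np.c_[u,np.ones(len(u))]@R; p=-R.T@t
    return p+d*((z-p[2])/d[:,2])[:,None]
def proj(n,X,o=None):
    c,R,t=RT(n,o)
    return cv2.projectPoints(np.array(X,float).reshape(-1,1,3),cv2.Rodrigues(R)[0],t,K(c),c['distortion'])[0].reshape(-1,2)
def grab(n,name):
    o=bot.observe();im=cv2.cvtColor(bot.grab_frame(n),cv2.COLOR_RGB2BGR);cv2.imwrite(f"pics/{name}.png",im);return im,o
E
python3 - <<'E'
from h import *
im=cv2.imread('pics/top0.png')[150:225,280:380];cv2.imwrite('pics/t0z.png',cv2.resize(im,None,fx=8,fy=8,interpolation=cv2.INTER_CUBIC)[:600])
im=cv2.imread('pics/side0.png')[145:205,205:285];cv2.imwrite('pics/s0z.png',cv2.resize(im,None,fx=10,fy=10,interpolation=cv2.INTER_CUBIC)[:600])
for px in [(321,187),(326,247),(360,143),(259,230),(258,196),(221,202)]: print(px,cast('top',[px],.05))
E
```

```text
(321, 187) [[ 0.52852319 -0.15830825  0.05      ]]
(326, 247) [[ 0.37715925 -0.16911091  0.05      ]]
(360, 143) [[ 0.64512095 -0.26129728  0.05      ]]
(259, 230) [[ 0.41797538 -0.00162044  0.05      ]]
(258, 196) [[0.50369509 0.00168518 0.05      ]]
(221, 202) [[0.48742181 0.09476413 0.05      ]]
```

View pics/t0z.png

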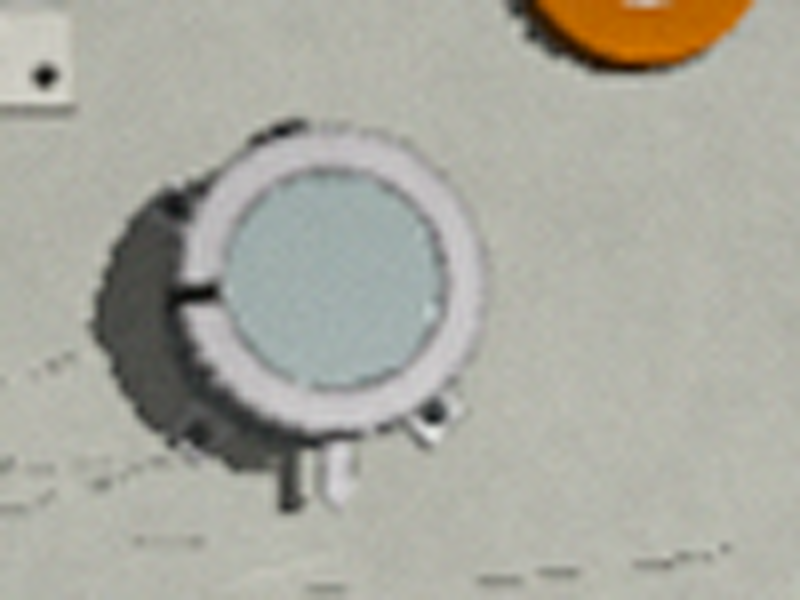

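View pics/s0z.png

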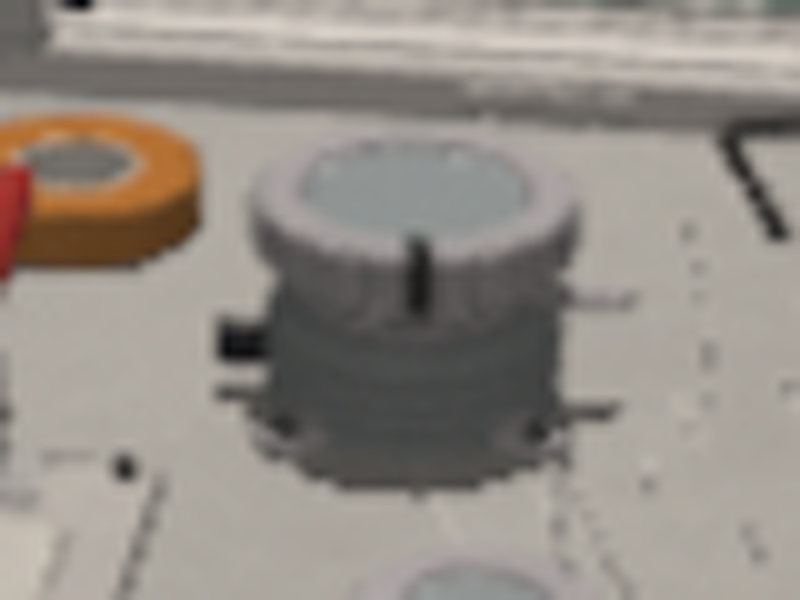

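```bash
python3 - <<'E'
from h import *
o=bot.observe();R=Ro.from_quat(o['orientation']);print(R.as_matrix().round(3))
T=np.array([[1,0,0],[0,0,1],[0,-1,0]]).T
T=np.column_stack([[1,0,0],[0,0,-1],[0,1,0]])
print('rot deg',np.degrees((R.inv()*Ro.from_matrix(T)).as_rotvec()))
print('dp',R.as_matrix().T@(np.array([.58,-.158,.24])-o['tool_pos']))
# triangulate red handle tip & cup between top & side
def tri(a,b):
    A=[];B=[]
    P=[]
    for n,px in(('top',a),('side',b)):
        c,Rr,t=RT(n);u=cv2.undistortPoints(np.array(px,float).reshape(1,1,2),K(c),c['distortion']).reshape(2);P.append((np.c_[Rr,t],u))
    X=cv2.triangulatePoints(P[0][0],P[1][0],P[0][1].reshape(2,1),P[1][1].reshape(2,1)).ravel();return X[:3]/X[3]
print(tri((316,138),(203,160)),tri((308,100),(185,143)))
E
```

```text
[[-0.93  -0.     0.367]
 [-0.367  0.001 -0.93 ]
 [-0.    -1.    -0.001]]
rot deg [-2.40398383e-04 -1.58468318e+02 -1.13663135e-01]
dp [-0.48147163 -0.0006985  -0.21472637]
[ 0.65740524 -0.14277973  0.07592247] [ 0.71791377 -0.11560632  0.14292351]
```

Emit:
jog_arm --series '[{"dp":[-0.03,0,-0.02],"twist":[0,0.02,0],"fingers":0},{"dp":[-0.06,0,-0.04],"twist":[0,0.04,0],"fingers":0},{"dp":[-0.095,0,-0.06],"twist":[0,0.06,0],"fingers":0},{"dp":[-0.13,0,-0.08],"twist":[0,0.08,0],"fingers":0},{"dp":[-0.16,0,-0.1],"twist":[0,0.1,0],"fingers":0},{"dp":[-0.19,0,-0.12],"twist":[0,0.12,0],"fingers":0},{"dp":[-0.22,0,-0.14],"twist":[0,0.14,0],"fingers":0},{"dp":[-0.25,0,-0.16],"twist":[0,0.16,0],"fingers":0},{"dp":[-0.28,0,-0.18],"twist":[0,0.1795,0],"fingers":0},{"dp":[-0.31,0,-0.2],"twist":[0,0.1795,0],"fingers":0}]'

```text
clock: 0.98
tool_pos: [0.4265, -0.2333, 0.2394]
orientation: [0.001, 0.707, -0.707, -0.001]
force: [0.6, -0.8, 0.2]
gripper_width: 0.3
```

```bash
python3 - <<'E'
from h import *
o=bot.observe();R=Ro.from_quat(o['orientation']).as_matrix();print(o['clock'],o['tool_pos'],R.round(3),o['force'],o['joint_positions'].round(2))
E
```

```text
0.9833 [ 0.4265414  -0.23329695  0.23943973] [[-1.    -0.    -0.002]
 [ 0.002  0.    -1.   ]
 [ 0.    -1.    -0.   ]] [ 0.55085317 -0.75436472  0.15558175] [-0.75 -0.08  1.84  0.    1.38  0.82]
```

Emit:
jog_arm --series '[{"dp":[-0.02,0,-0.03],"twist":[0,0,0],"fingers":0},{"dp":[-0.04,0,-0.055],"twist":[0,0,0],"fingers":0},{"dp":[-0.054,0,-0.077],"twist":[0,0,0],"fingers":0},{"dp":[-0.054,0,-0.077],"twist":[0,0,0],"fingers":0},{"dp":[-0.054,0,-0.077],"twist":[0,0,0],"fingers":0},{"dp":[-0.054,0,-0.077],"twist":[0,0,0],"fingers":0},{"dp":[-0.054,0,-0.077],"twist":[0,0,0],"fingers":0},{"dp":[-0.054,0,-0.077],"twist":[0,0,0],"fingers":0},{"dp":[-0.054,0,-0.077],"twist":[0,0,0],"fingers":0},{"dp":[-0.054,0,-0.077],"twist":[0,0,0],"fingers":0}]'

```text
clock: 1.82
tool_pos: [0.4797, -0.1587, 0.2396]
orientation: [-0.0, -0.707, 0.707, 0.0]
force: [0.2, 0.9, -0.1]
gripper_width: 0.008
```

```bash
python3 - <<'E'
from h import *
im,o=grab('wrist','w1');print(o['clock'],o['tool_pos'],o['force'],o['gripper_width'])
E
```

```text
1.8167 [ 0.4796973  -0.15868512  0.23960461] [ 0.18119073  0.9207956  -0.11691185] 0.007762598835219032
```

View pics/w1.png

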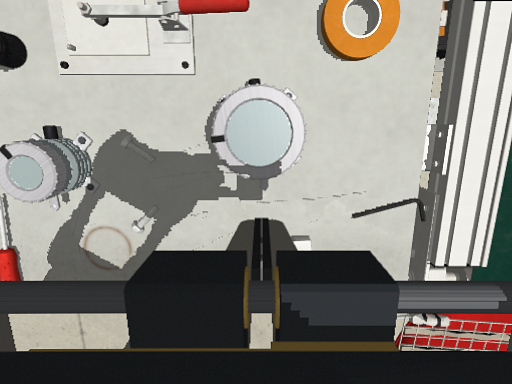

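```bash
cat >> h.py <<'E'
def ringmeas(im,o,n='wrist',guess=(.528,-.158),zt=.0694,ctr=None,lo=75):
    """rectify to top plane map (0.25mm/px), find window ellipse centre & groove"""
    s=0.0005;N=320
    ii,jj=np.mgrid[0:N,0:N]
    X=np.c_[guess[0]+(N/2-ii.ravel())*s, guess[1]+(N/2-jj.ravel())*s, np.full(N*N,zt)]
    p=proj(n,X,o).astype(np.float32).reshape(N,N,2)
    return cv2.remap(im,p[...,0],p[...,1],cv2.INTER_LINEAR)
E
python3 - <<'E'
from h import *
im=cv2.imread('pics/w1.png');o=bot.observe()
r=ringmeas(im,o);cv2.imwrite('pics/r1.png',cv2.resize(r,None,fx=1.8,fy=1.8))
hsv=cv2.cvtColor(im,cv2.COLOR_BGR2HSV)
for p in[(258,131),(258,90),(222,139),(214,139),(310,131),(240,165)]: print(p,hsv[p[1],p[0]],im[p[1],p[0]])
m=((hsv[...,0]>80)&(hsv[...,0]<105)&(hsv[...,1]>25)&(hsv[...,2]>100)).astype(np.uint8)
m[:60]=0;m[200:]=0;m[:,:190]=0;m[:,330:]=0
m=cv2.morphologyEx(m,cv2.MORPH_OPEN,np.ones((3,3)))
cs,_=cv2.findContours(m,cv2.RETR_EXTERNAL,cv2.CHAIN_APPROX_NONE);c=max(cs,key=cv2.contourArea)
P=cast('wrist',c.reshape(-1,2),.0694,o)[:,:2];A=np.c_[2*P,np.ones(len(P))];s=np.linalg.lstsq(A,(P**2).sum(1),rcond=None)[0]
print('window c',s[:2],'r',np.sqrt(s[2]+s[:2]@s[:2]),cv2.fitEllipse(c))
for w in[(221,202)]:pass
g=cast('wrist',[(218,139)],.0694,o)[0];print(g,np.degrees(np.arctan2(g[1]-s[1],g[0]-s[0])))
E
```

```text
(258, 131) [ 88  17 206] [205 206 192]
(258, 90) [150   2 223] [223 221 223]
(222, 139) [45 14 36] [34 36 35]
(214, 139) [30 23 33] [30 33 33]
(310, 131) [ 30  11 203] [194 203 203]
(240, 165) [150   3 152] [152 150 152]Traceback (most recent call last):
  File "<stdin>", line 9, in <module>
ValueError: max() iterable argument is empty
```

View pics/r1.png

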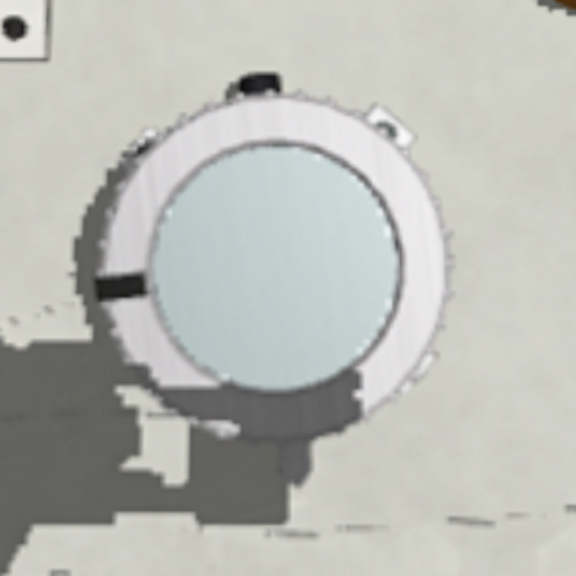

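```bash
cat >> h.py <<'E'
def fitc(P):
    A=np.c_[2*P,np.ones(len(P))];s=np.linalg.lstsq(A,(P**2).sum(1),rcond=None)[0];return s[:2],np.sqrt(s[2]+s[:2]@s[:2])
def window(im,o,zt,n='wrist',g=(.534,-.155)):
    hsv=cv2.cvtColor(cv2.GaussianBlur(im,(3,3),0),cv2.COLOR_BGR2HSV)
    m=((hsv[...,0]>75)&(hsv[...,0]<110)&(hsv[...,1]>11)&(hsv[...,2]>120)).astype(np.uint8)
    c0=proj(n,[[*g,zt]],o)[0]
    m=cv2.morphologyEx(m,cv2.MORPH_OPEN,np.ones((3,3)))
    cs,_=cv2.findContours(m,cv2.RETR_EXTERNAL,cv2.CHAIN_APPROX_NONE)
    cs=[c for c in cs if cv2.pointPolygonTest(c,tuple(map(float,c0)),False)>=0]
    c=max(cs,key=cv2.contourArea);c=cv2.convexHull(c)
    return fitc(cast(n,c.reshape(-1,2),zt,o)[:,:2])
def groove(im,o,zt,c,n='wrist',r0=.038,r1=.047):
    a=np.radians(np.arange(0,360,.5));rr=np.linspace(r0,r1,10)
    X=np.array([[c[0]+r*np.cos(t),c[1]+r*np.sin(t),zt] for t in a for r in rr])
    p=proj(n,X,o).astype(np.float32).reshape(len(a),len(rr),2)
    g=cv2.cvtColor(cv2.remap(im,p[...,0],p[...,1],cv2.INTER_LINEAR),cv2.COLOR_BGR2GRAY).mean(1)
    d=np.clip(80-g,0,None);
    return np.degrees(np.angle((d*np.exp(1j*a)).sum())), [(float(np.degrees(t)),int(v)) for t,v in zip(a,g) if v<80][::2]
E
python3 - <<'E'
from h import *
im=cv2.imread('pics/w1.png');o=bot.observe()
c,r=window(im,o,.0694);print(c,r);print(groove(im,o,.0694,c))
t=cv2.imread('pics/top0.png')
try: print('top',window(t,None,.0694,'top'));print(groove(t,None,.0694,c,'top'))
except Exception as e: print(e)
# pointer & socket in r1 coordinates
def r2px(u,v): 
    X=[.528+(160-v/1.8)*.0005,-.158+(160-u/1.8)*.0005,.0694];return proj('wrist',[X],o)
for uv,z in(((297,480),.036),((260,78),.023)):
    w=cast('wrist',r2px(*uv),z,o)[0];print(w,np.degrees(np.arctan2(w[1]-c[1],w[0]-c[0])),np.hypot(*(w[:2]-c)))
E
```

```text
[ 0.53359597 -0.15413634] 0.033508650101283635
(np.float64(96.90243667652062), [(93.0, 73), (94.0, 40), (95.0, 35), (96.00000000000001, 36), (97.0, 36), (98.0, 36), (99.0, 33), (100.0, 39)])
top (array([ 0.53154161, -0.15571309]), np.float64(0.033160884707601826))
(np.float64(99.4254614965588), [(96.00000000000001, 78), (97.0, 54), (98.0, 32), (99.0, 24), (100.0, 30), (101.0, 37), (102.0, 55)])
[ 0.46707573 -0.16087179  0.036     ] -174.2182682373282 0.0668603671698516
[ 0.59219043 -0.14922903  0.023     ] 4.787371757900072 0.05879959154955461
```

Emit:
jog_arm --series '[{"dp":[0.025,0,-0.004],"twist":[0,0,0],"fingers":0},{"dp":[0.025,0.03,-0.004],"twist":[0,0,0],"fingers":0},{"dp":[0.025,0.06,-0.004],"twist":[0,0,0],"fingers":0},{"dp":[0.025,0.09,-0.004],"twist":[0,0,0],"fingers":0},{"dp":[0.025,0.12,-0.004],"twist":[0,0,0],"fingers":0},{"dp":[0.025,0.145,-0.004],"twist":[0,0,0],"fingers":0},{"dp":[0.025,0.16,-0.004],"twist":[0,0,0],"fingers":0},{"dp":[0.02,0.16,-0.004],"twist":[0,0,0],"fingers":0},{"dp":[0.018,0.16,-0.004],"twist":[0,0,0],"fingers":0},{"dp":[0.018,0.16,-0.004],"twist":[0,0,0],"fingers":0}]'

```text
clock: 2.7
tool_pos: [0.4635, -0.1549, 0.0811]
orientation: [-0.001, -0.707, 0.708, -0.001]
force: [0.1, -0.3, 0.1]
gripper_width: 0.007
```

```bash
python3 - <<'E'
from h import *
im,o=grab('side','s2');im2,o=grab('wrist','w2');print(o['clock'],o['tool_pos'],o['force'],o['gripper_width'])
cv2.imwrite('pics/s2z.png',cv2.resize(im[95:215,185:305],None,fx=5,fy=5,interpolation=cv2.INTER_CUBIC))
E
```

```text
2.75 [ 0.4635149  -0.15491884  0.08137037] [ 0.3487694  -0.92986605  0.44132845] 0.0008995891550062582
```

View pics/s2z.png

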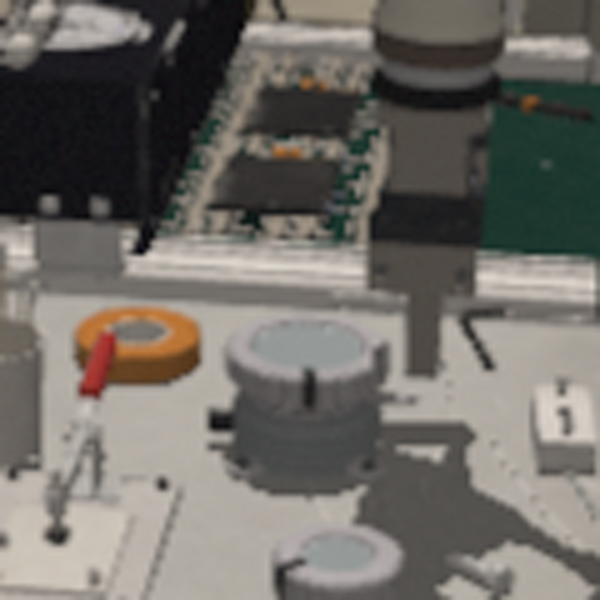

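View pics/w2.png

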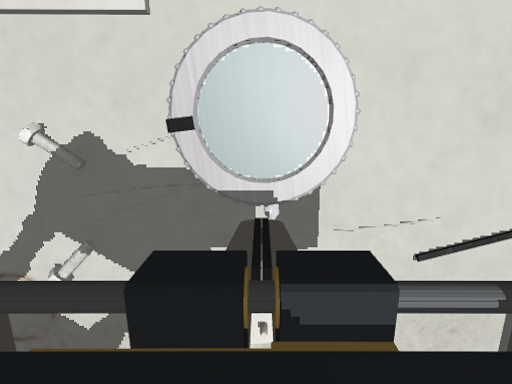

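```bash
python3 - <<'E'
from h import *
im=cv2.imread('pics/w2.png');o=bot.observe()
c,r=window(im,o,.0694);print(c,r);print(groove(im,o,.0694,c)[0])
r=ringmeas(im,o,guess=c);cv2.imwrite('pics/r2.png',cv2.resize(r,None,fx=1.8,fy=1.8))
E
```

```text
[ 0.53359446 -0.15377874] 0.03322891348179357
96.93781715897151
```

Emit:
jog_arm --series '[{"dp":[-0.003,0,0],"twist":[0,0,0],"fingers":0},{"dp":[-0.005,0,0],"twist":[0,0,0],"fingers":0},{"dp":[-0.007,0,0],"twist":[0,0,0],"fingers":0},{"dp":[-0.008,0,0],"twist":[0,0,0],"fingers":0},{"dp":[-0.008,0,0],"twist":[0,0,0],"fingers":0},{"dp":[-0.008,0,0],"twist":[0,0,0],"fingers":0},{"dp":[-0.008,0,0],"twist":[0,0,0],"fingers":0},{"dp":[-0.008,0,0],"twist":[0,0,0],"fingers":0},{"dp":[-0.008,0,0],"twist":[0,0,0],"fingers":0},{"dp":[-0.008,0,0],"twist":[0,0,0],"fingers":0}]'

```text
clock: 3.63
tool_pos: [0.4699, -0.154, 0.0796]
orientation: [0.0, 0.707, -0.707, -0.0]
force: [0.4, 0.5, 0.3]
gripper_width: 0.008
```

View pics/r2.png

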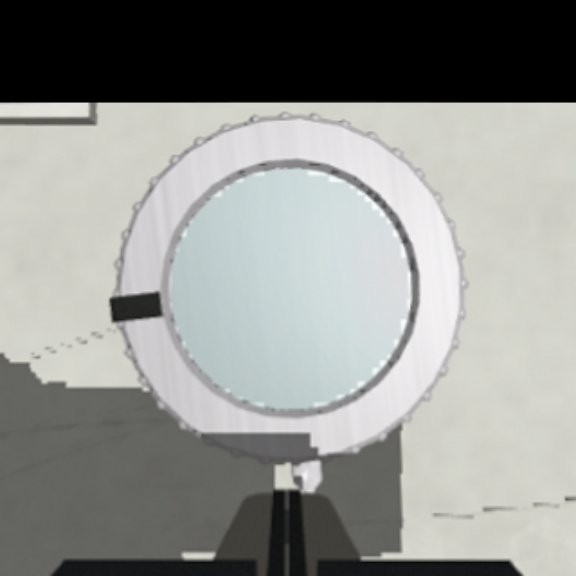

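Emit:
jog_arm --series '[{"dp":[-0.001,0,0],"twist":[0,0,0],"fingers":0},{"dp":[-0.002,0,0],"twist":[0,0,0],"fingers":0},{"dp":[-0.003,0,0],"twist":[0,0,0],"fingers":0},{"dp":[-0.0035,0,0],"twist":[0,0,0],"fingers":0},{"dp":[-0.004,0,0],"twist":[0,0,0],"fingers":0},{"dp":[-0.0045,0,0],"twist":[0,0,0],"fingers":0},{"dp":[-0.0045,0,0],"twist":[0,0,0],"fingers":0},{"dp":[-0.0045,0,0],"twist":[0,0,0],"fingers":0},{"dp":[-0.0045,0,0],"twist":[0,0,0],"fingers":0},{"dp":[-0.0045,0,0],"twist":[0,0,0],"fingers":0}]'

```text
clock: 4.47
tool_pos: [0.4739, -0.154, 0.0794]
orientation: [-0.0, 0.707, -0.707, -0.0]
force: [-5.8, -0.6, 2.1]
gripper_width: 0.005
```

```bash
python3 - <<'E'
from h import *
im,o=grab('wrist','w3');print(o['clock'],o['tool_pos'],o['force'],o['wrist_torque']);print(bot.observe()['force'])
c,r=window(im,o,.0694);print(c,r);print(groove(im,o,.0694,c)[0])
E
```

```text
4.4667 [ 0.47393511 -0.15401322  0.07943039] [-5.79488066 -0.63864878  2.13380354] [-0.13759072  0.99217174 -0.05846541]
[-5.49007929 -0.62921022  1.58086736]
[ 0.53376193 -0.1539096 ] 0.0333187104603674
96.97389609063892
```

View pics/w3.png

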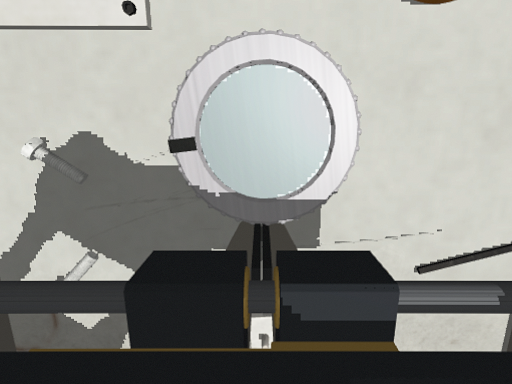

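Emit:
jog_arm --series '[{"dp":[-0.0006,0,0.0062],"twist":[0,-0.05,0],"fingers":0},{"dp":[-0.0016,0,0.0122],"twist":[0,-0.1,0],"fingers":0},{"dp":[-0.0032,0,0.0182],"twist":[0,-0.15,0],"fingers":0},{"dp":[-0.0054,0,0.0239],"twist":[0,-0.2,0],"fingers":0},{"dp":[-0.0082,0,0.0294],"twist":[0,-0.25,0],"fingers":0},{"dp":[-0.0115,0,0.0346],"twist":[0,-0.3,0],"fingers":0},{"dp":[-0.0154,0,0.0393],"twist":[0,-0.35,0],"fingers":0},{"dp":[-0.0198,0,0.0437],"twist":[0,-0.4,0],"fingers":0},{"dp":[-0.0245,0,0.0476],"twist":[0,-0.45,0],"fingers":0},{"dp":[-0.0297,0,0.0509],"twist":[0,-0.5,0],"fingers":0}]'

```text
clock: 5.35
tool_pos: [0.5042, -0.2074, 0.0801]
orientation: [0.356, -0.61, 0.613, -0.354]
force: [-5.3, -7.1, 1.6]
gripper_width: 0.002
```

```bash
cat >>h.py <<'E'
def chk(name,zt=.0697):
    im,o=grab('wrist',name);f=o['force'];c=np.array([.5336,-.1538])
    d=o['tool_pos'][:2]-c
    print('t',round(o['clock'],2),'pos',o['tool_pos'].round(4),'rho',round(np.hypot(*d)*1e3,2),'phi',round(np.degrees(np.arctan2(d[1],d[0]))%360,1),'F',f.round(1),'Fr',round(f[:2]@d/np.hypot(*d),1),'j6',o['joint_positions'][5].round(2))
    Rm=Ro.from_quat(o['orientation']).as_matrix();print('yaw of tool x',np.degrees(np.arctan2(Rm[1,0],Rm[0,0]))%360,'tilt',Rm[2,1].round(4))
    try: print('win',window(im,o,zt))
    except Exception as e: print('nowin')
    a,l=groove(im,o,zt,c);print('groove',round(a%360,1),len(l),l[:1],l[-1:])
E
python3 -c "
from h import *
chk('w4')"
```

```text
t 5.35 pos [ 0.5042 -0.2074  0.0801] rho 61.13 phi 241.3 F [-5.3 -7.1  1.6] Fr 8.8 j6 -0.09
yaw of tool x 240.2962907187503 tilt -1.0
win (array([ 0.53354136, -0.15396839]), np.float64(0.033491098696088135))
groove 159.7 10 [(155.0, 61)] [(164.0, 39)]
```

View pics/w4.png

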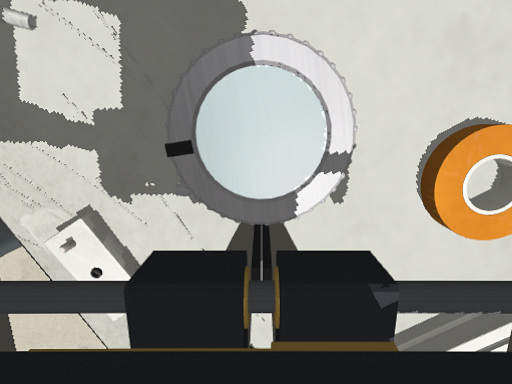

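Emit:
jog_arm --series '[{"dp":[-0.0003,0,0.0061],"twist":[0,-0.05,0],"fingers":0},{"dp":[-0.0013,0,0.0122],"twist":[0,-0.1,0],"fingers":0},{"dp":[-0.0029,0,0.0182],"twist":[0,-0.15,0],"fingers":0},{"dp":[-0.0051,0,0.0239],"twist":[0,-0.2,0],"fingers":0},{"dp":[-0.0079,0,0.0294],"twist":[0,-0.25,0],"fingers":0},{"dp":[-0.0112,0,0.0346],"twist":[0,-0.3,0],"fingers":0},{"dp":[-0.0151,0,0.0393],"twist":[0,-0.35,0],"fingers":0},{"dp":[-0.0195,0,0.0437],"twist":[0,-0.4,0],"fingers":0},{"dp":[-0.0242,0,0.0476],"twist":[0,-0.45,0],"fingers":0},{"dp":[-0.0294,0,0.0509],"twist":[0,-0.5,0],"fingers":0}]'

```text
clock: 6.23
tool_pos: [0.565, -0.2065, 0.0806]
orientation: [0.613, -0.35, 0.354, -0.613]
force: [0.9, -2.5, 0.6]
gripper_width: 0.003
```

```bash
python3 -c "
from h import *
chk('w5')"
```

```text
t 6.23 pos [ 0.565  -0.2065  0.0806] rho 61.33 phi 300.7 F [ 0.9 -2.5  0.6] Fr 2.6 j6 -1.08
yaw of tool x 300.25490329390897 tilt -1.0
win (array([ 0.53376047, -0.15414796]), np.float64(0.033761723399573354))
groove 222.2 10 [(217.5, 66)] [(226.5, 71)]
```

Emit:
jog_arm --series '[{"dp":[-0.0005,0,0.0061],"twist":[0,-0.05,0],"fingers":0},{"dp":[-0.0017,0,0.0121],"twist":[0,-0.1,0],"fingers":0},{"dp":[-0.0034,0,0.018],"twist":[0,-0.15,0],"fingers":0},{"dp":[-0.0057,0,0.0236],"twist":[0,-0.2,0],"fingers":0},{"dp":[-0.0086,0,0.029],"twist":[0,-0.25,0],"fingers":0},{"dp":[-0.012,0,0.034],"twist":[0,-0.3,0],"fingers":0},{"dp":[-0.0158,0,0.0387],"twist":[0,-0.35,0],"fingers":0},{"dp":[-0.0201,0,0.043],"twist":[0,-0.4,0],"fingers":0},{"dp":[-0.0248,0,0.0468],"twist":[0,-0.45,0],"fingers":0},{"dp":[-0.0299,0,0.0501],"twist":[0,-0.5,0],"fingers":0}]'

```text
clock: 7.12
tool_pos: [0.5932, -0.1542, 0.0805]
orientation: [0.708, 0.002, 0.001, -0.707]
force: [1.8, -0.8, 0.7]
gripper_width: 0.004
```

```bash
python3 -c "
from h import *
chk('w6')
im,o=grab('top','t6')"
```

```text
t 7.12 pos [ 0.5932 -0.1542  0.0805] rho 59.65 phi 359.6 F [ 1.8 -0.8  0.7] Fr 1.8 j6 -2.03
yaw of tool x 0.1326986696725836 tilt -1.0
win (array([ 0.53389575, -0.15375159]), np.float64(0.03349019661360142))
groove 280.2 9 [(276.0, 77)] [(284.0, 41)]
```

View pics/t6.png

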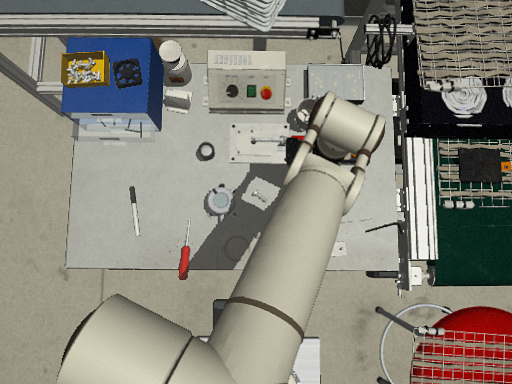

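Emit:
jog_arm --series '[{"dp":[-0.0006,0,0.006],"twist":[0,-0.05,0],"fingers":0},{"dp":[-0.0018,0,0.0119],"twist":[0,-0.1,0],"fingers":0},{"dp":[-0.0036,0,0.0176],"twist":[0,-0.15,0],"fingers":0},{"dp":[-0.0057,0,0.0232],"twist":[0,-0.2,0],"fingers":0},{"dp":[-0.0084,0,0.0285],"twist":[0,-0.25,0],"fingers":0},{"dp":[-0.0117,0,0.0335],"twist":[0,-0.3,0],"fingers":0},{"dp":[-0.0154,0,0.0381],"twist":[0,-0.35,0],"fingers":0},{"dp":[-0.0154,0,0.0381],"twist":[0,-0.35,0],"fingers":0},{"dp":[-0.0095,0,0.0435],"twist":[0,-0.35,0],"fingers":0},{"dp":[-0.0058,0,0.0468],"twist":[0,-0.35,0],"fingers":0}]'

```text
clock: 8.05
tool_pos: [0.5856, -0.1071, 0.0793]
orientation: [-0.661, -0.251, 0.252, 0.661]
force: [0.7, -0.2, -0.4]
gripper_width: 0.004
```

```bash
python3 -c "
from h import *
chk('w7',.0705)"
```

```text
t 8.05 pos [ 0.5856 -0.1071  0.0793] rho 69.93 phi 41.9 F [ 0.7 -0.2 -0.4] Fr 0.4 j6 -2.68
yaw of tool x 41.718345919741786 tilt -1.0
win (array([ 0.5337164 , -0.15392642]), np.float64(0.033364760647531584))
groove 321.2 9 [(317.0, 69)] [(325.0, 35)]
```

Emit:
jog_arm --series '[{"dp":[-0.0005,0,-0.0085],"twist":[0,0.0583,0],"fingers":0},{"dp":[-0.0021,0,-0.0169],"twist":[0,0.1167,0],"fingers":0},{"dp":[-0.0046,0,-0.0251],"twist":[0,0.175,0],"fingers":0},{"dp":[-0.0082,0,-0.0329],"twist":[0,0.2333,0],"fingers":0},{"dp":[-0.0127,0,-0.0402],"twist":[0,0.2917,0],"fingers":0},{"dp":[-0.018,0,-0.0468],"twist":[0,0.35,0],"fingers":0},{"dp":[-0.0241,0,-0.0528],"twist":[0,0.4083,0],"fingers":0},{"dp":[-0.0309,0,-0.058],"twist":[0,0.4667,0],"fingers":0},{"dp":[-0.0382,0,-0.0624],"twist":[0,0.525,0],"fingers":0},{"dp":[-0.0461,0,-0.0658],"twist":[0,0.5833,0],"fingers":0}]'

```text
clock: 8.93
tool_pos: [0.5951, -0.1875, 0.0789]
orientation: [0.685, -0.175, 0.174, -0.685]
force: [-0.2, -0.3, 0.2]
gripper_width: 0.003
```

Emit:
jog_arm --series '[{"dp":[-0.0005,0,-0.0085],"twist":[0,0.0583,0],"fingers":0},{"dp":[-0.0021,0,-0.0169],"twist":[0,0.1167,0],"fingers":0},{"dp":[-0.0046,0,-0.0251],"twist":[0,0.175,0],"fingers":0},{"dp":[-0.0082,0,-0.0329],"twist":[0,0.2333,0],"fingers":0},{"dp":[-0.0127,0,-0.0402],"twist":[0,0.2917,0],"fingers":0},{"dp":[-0.018,0,-0.0468],"twist":[0,0.35,0],"fingers":0},{"dp":[-0.0241,0,-0.0528],"twist":[0,0.4083,0],"fingers":0},{"dp":[-0.0309,0,-0.058],"twist":[0,0.4667,0],"fingers":0},{"dp":[-0.0382,0,-0.0624],"twist":[0,0.525,0],"fingers":0},{"dp":[-0.0461,0,-0.0658],"twist":[0,0.5833,0],"fingers":0}]'

```text
clock: 9.77
tool_pos: [0.5231, -0.2237, 0.079]
orientation: [-0.462, 0.536, -0.535, 0.461]
force: [0.2, -0.5, -0.2]
gripper_width: 0.005
```

Emit:
jog_arm --series '[{"dp":[-0.0005,0,-0.0085],"twist":[0,0.0583,0],"fingers":0},{"dp":[-0.0021,0,-0.0169],"twist":[0,0.1167,0],"fingers":0},{"dp":[-0.0046,0,-0.0251],"twist":[0,0.175,0],"fingers":0},{"dp":[-0.0082,0,-0.0329],"twist":[0,0.2333,0],"fingers":0},{"dp":[-0.0127,0,-0.0402],"twist":[0,0.2917,0],"fingers":0},{"dp":[-0.018,0,-0.0468],"twist":[0,0.35,0],"fingers":0},{"dp":[-0.0241,0,-0.0528],"twist":[0,0.4083,0],"fingers":0},{"dp":[-0.0309,0,-0.058],"twist":[0,0.4667,0],"fingers":0},{"dp":[-0.0382,0,-0.0624],"twist":[0,0.525,0],"fingers":0},{"dp":[-0.0461,0,-0.0658],"twist":[0,0.5833,0],"fingers":0}]'

```text
clock: 10.6
tool_pos: [0.4645, -0.1683, 0.0792]
orientation: [-0.071, 0.704, -0.703, 0.07]
force: [-0.5, 0.2, -0.3]
gripper_width: 0.005
```

Emit:
jog_arm --series '[{"dp":[-0.0005,0,-0.0085],"twist":[0,0.0583,0],"fingers":0},{"dp":[-0.0021,0,-0.0169],"twist":[0,0.1167,0],"fingers":0},{"dp":[-0.0046,0,-0.0251],"twist":[0,0.175,0],"fingers":0},{"dp":[-0.0082,0,-0.0329],"twist":[0,0.2333,0],"fingers":0},{"dp":[-0.0127,0,-0.0402],"twist":[0,0.2917,0],"fingers":0},{"dp":[-0.018,0,-0.0468],"twist":[0,0.35,0],"fingers":0},{"dp":[-0.0241,0,-0.0528],"twist":[0,0.4083,0],"fingers":0},{"dp":[-0.0309,0,-0.058],"twist":[0,0.4667,0],"fingers":0},{"dp":[-0.0382,0,-0.0624],"twist":[0,0.525,0],"fingers":0},{"dp":[-0.0461,0,-0.0658],"twist":[0,0.5833,0],"fingers":0}]'

```text
clock: 11.43
tool_pos: [0.4963, -0.0943, 0.0791]
orientation: [-0.345, -0.617, 0.617, 0.346]
force: [0.1, -0.2, 0.1]
gripper_width: 0.006
```

```bash
python3 -c "
from h import *
chk('w8',.0705)"
```

```text
t 11.43 pos [ 0.4963 -0.0943  0.0791] rho 70.22 phi 122.1 F [ 0.1 -0.2  0.1] Fr -0.2 j6 2.16
yaw of tool x 121.51590382810933 tilt -1.0
win (array([ 0.53378111, -0.15391542]), np.float64(0.033417112007848186))
groove 321.2 9 [(317.0, 63)] [(325.0, 32)]
```

Emit:
jog_arm --series '[{"dp":[-0.005,0,0],"twist":[0,0,0],"fingers":0},{"dp":[-0.009,0,0],"twist":[0,0,0],"fingers":0},{"dp":[-0.011,0,0],"twist":[0,0,0],"fingers":0},{"dp":[-0.012,0,0],"twist":[0,0,0],"fingers":0},{"dp":[-0.0123,0,0.0061],"twist":[0,-0.05,0],"fingers":0},{"dp":[-0.0132,0,0.0121],"twist":[0,-0.1,0],"fingers":0},{"dp":[-0.0146,0,0.018],"twist":[0,-0.15,0],"fingers":0},{"dp":[-0.0167,0,0.0237],"twist":[0,-0.2,0],"fingers":0},{"dp":[-0.0194,0,0.0292],"twist":[0,-0.25,0],"fingers":0},{"dp":[-0.0228,0,0.0343],"twist":[0,-0.3,0],"fingers":0}]'

```text
clock: 12.32
tool_pos: [0.4786, -0.1324, 0.0793]
orientation: [0.133, 0.695, -0.694, -0.133]
force: [-0.7, 2.4, -0.1]
gripper_width: 0.007
```

```bash
python3 -c "
from h import *
chk('w9',.0715)"
```

```text
t 12.32 pos [ 0.4786 -0.1324  0.0793] rho 58.99 phi 158.7 F [-0.7  2.4 -0.1] Fr 1.5 j6 1.44
yaw of tool x 158.32937902978912 tilt -1.0
win (array([ 0.53379211, -0.15389489]), np.float64(0.03315840270466007))
groove 336.1 9 [(332.0, 52)] [(340.0, 36)]
```

Emit:
jog_arm --series '[{"dp":[-0.0006,0,0.0061],"twist":[0,-0.05,0],"fingers":0},{"dp":[-0.0018,0,0.012],"twist":[0,-0.1,0],"fingers":0},{"dp":[-0.0033,0,0.0179],"twist":[0,-0.15,0],"fingers":0},{"dp":[-0.0055,0,0.0236],"twist":[0,-0.2,0],"fingers":0},{"dp":[-0.0083,0,0.029],"twist":[0,-0.25,0],"fingers":0},{"dp":[-0.0116,0,0.034],"twist":[0,-0.3,0],"fingers":0},{"dp":[-0.0154,0,0.0387],"twist":[0,-0.35,0],"fingers":0},{"dp":[-0.0196,0,0.0432],"twist":[0,-0.4,0],"fingers":0},{"dp":[-0.0242,0,0.0471],"twist":[0,-0.45,0],"fingers":0},{"dp":[-0.0293,0,0.0505],"twist":[0,-0.5,0],"fingers":0}]'

```text
clock: 13.2
tool_pos: [0.4858, -0.1911, 0.0794]
orientation: [-0.233, 0.668, -0.668, 0.23]
force: [-6.0, -3.2, 2.8]
gripper_width: 0.005
```

```bash
python3 -c "
from h import *
chk('w10',.0715)"
```

```text
t 13.2 pos [ 0.4858 -0.1911  0.0794] rho 60.63 phi 218.0 F [-6.  -3.2  2.8] Fr 6.6 j6 0.3
yaw of tool x 218.22410763788156 tilt -1.0
nowin
groove 35.5 9 [(31.5, 49)] [(39.5, 49)]
```

Emit:
jog_arm --series '[{"dp":[-0.0003,0,0.0061],"twist":[0,-0.05,0],"fingers":0},{"dp":[-0.0013,0,0.0121],"twist":[0,-0.1,0],"fingers":0},{"dp":[-0.0028,0,0.018],"twist":[0,-0.15,0],"fingers":0},{"dp":[-0.0051,0,0.0237],"twist":[0,-0.2,0],"fingers":0},{"dp":[-0.0079,0,0.0291],"twist":[0,-0.25,0],"fingers":0},{"dp":[-0.0112,0,0.0342],"twist":[0,-0.3,0],"fingers":0},{"dp":[-0.0151,0,0.0389],"twist":[0,-0.35,0],"fingers":0},{"dp":[-0.0194,0,0.0432],"twist":[0,-0.4,0],"fingers":0},{"dp":[-0.0242,0,0.0469],"twist":[0,-0.45,0],"fingers":0},{"dp":[-0.0294,0,0.0501],"twist":[0,-0.5,0],"fingers":0}]'

```text
clock: 14.08
tool_pos: [0.5423, -0.2146, 0.0804]
orientation: [0.536, -0.461, 0.465, -0.533]
force: [-1.0, -6.8, -0.5]
gripper_width: 0.005
```

```bash
python3 -c "
from h import *
chk('w11',.0725)"
```

```text
t 14.08 pos [ 0.5423 -0.2146  0.0804] rho 61.39 phi 278.2 F [-1.  -6.8 -0.5] Fr 6.5 j6 -0.72
yaw of tool x 278.178803225832 tilt -1.0
nowin
groove 98.4 10 [(94.0, 48)] [(103.0, 63)]
```

Emit:
jog_arm --series '[{"dp":[-0.0004,0,0.006],"twist":[0,-0.05,0],"fingers":0},{"dp":[-0.0014,0,0.012],"twist":[0,-0.1,0],"fingers":0},{"dp":[-0.003,0,0.0178],"twist":[0,-0.15,0],"fingers":0},{"dp":[-0.0053,0,0.0234],"twist":[0,-0.2,0],"fingers":0},{"dp":[-0.0081,0,0.0288],"twist":[0,-0.25,0],"fingers":0},{"dp":[-0.0114,0,0.0338],"twist":[0,-0.3,0],"fingers":0},{"dp":[-0.0152,0,0.0384],"twist":[0,-0.35,0],"fingers":0},{"dp":[-0.0195,0,0.0427],"twist":[0,-0.4,0],"fingers":0},{"dp":[-0.0242,0,0.0464],"twist":[0,-0.45,0],"fingers":0},{"dp":[-0.0293,0,0.0495],"twist":[0,-0.5,0],"fingers":0}]'

```text
clock: 14.97
tool_pos: [0.589, -0.1774, 0.0809]
orientation: [0.695, -0.132, 0.136, -0.693]
force: [5.1, -2.7, -1.1]
gripper_width: 0.001
```

```bash
python3 -c "
from h import *
chk('w12',.0725)"
```

```text
t 14.97 pos [ 0.589  -0.1774  0.0809] rho 60.19 phi 337.0 F [ 5.1 -2.7 -1.1] Fr 5.8 j6 -1.68
yaw of tool x 338.1615950961433 tilt -1.0
win (array([ 0.53395477, -0.15400413]), np.float64(0.033458243700644076))
groove 159.5 9 [(155.5, 47)] [(163.5, 52)]
```

Emit:
jog_arm --series '[{"dp":[-0.0005,0,0.006],"twist":[0,-0.05,0],"fingers":0},{"dp":[-0.0014,0,0.0119],"twist":[0,-0.1,0],"fingers":0},{"dp":[-0.003,0,0.0176],"twist":[0,-0.15,0],"fingers":0},{"dp":[-0.0051,0,0.0232],"twist":[0,-0.2,0],"fingers":0},{"dp":[-0.0078,0,0.0285],"twist":[0,-0.25,0],"fingers":0},{"dp":[-0.0111,0,0.0335],"twist":[0,-0.3,0],"fingers":0},{"dp":[-0.0148,0,0.0381],"twist":[0,-0.35,0],"fingers":0},{"dp":[-0.0191,0,0.0424],"twist":[0,-0.4,0],"fingers":0},{"dp":[-0.0237,0,0.0461],"twist":[0,-0.45,0],"fingers":0},{"dp":[-0.0287,0,0.0494],"twist":[0,-0.5,0],"fingers":0}]'

```text
clock: 15.85
tool_pos: [0.5805, -0.119, 0.0808]
orientation: [0.669, 0.233, -0.23, -0.667]
force: [3.8, 0.2, 1.8]
gripper_width: 0.005
```

```bash
python3 -c "
from h import *
chk('w13',.0725)"
```

```text
t 15.85 pos [ 0.5805 -0.119   0.0808] rho 58.35 phi 36.6 F [3.8 0.2 1.8] Fr 3.1 j6 -2.64
yaw of tool x 38.175614378876055 tilt -1.0
win (array([ 0.53368005, -0.15403214]), np.float64(0.03339398425194491))
groove 218.7 9 [(214.50000000000003, 64)] [(222.5, 35)]
```

Emit:
jog_arm --series '[{"dp":[0.004,0,0],"twist":[0,0,0],"fingers":0},{"dp":[0.009,0,0],"twist":[0,0,0],"fingers":0},{"dp":[0.013,0,0],"twist":[0,0,0],"fingers":0},{"dp":[0.0125,0,-0.0085],"twist":[0,0.0583,0],"fingers":0},{"dp":[0.0109,0,-0.0169],"twist":[0,0.1167,0],"fingers":0},{"dp":[0.0084,0,-0.0251],"twist":[0,0.175,0],"fingers":0},{"dp":[0.0048,0,-0.0329],"twist":[0,0.2333,0],"fingers":0},{"dp":[0.0003,0,-0.0402],"twist":[0,0.2917,0],"fingers":0},{"dp":[-0.005,0,-0.0468],"twist":[0,0.35,0],"fingers":0},{"dp":[-0.0111,0,-0.0528],"twist":[0,0.4083,0],"fingers":0}]'

```text
clock: 16.73
tool_pos: [0.6024, -0.1678, 0.0791]
orientation: [-0.704, 0.071, -0.07, 0.704]
force: [-0.2, -0.9, -0.6]
gripper_width: 0.001
```

Emit:
jog_arm --series '[{"dp":[-0.0005,0,-0.0085],"twist":[0,0.0583,0],"fingers":0},{"dp":[-0.0021,0,-0.0169],"twist":[0,0.1167,0],"fingers":0},{"dp":[-0.0046,0,-0.0251],"twist":[0,0.175,0],"fingers":0},{"dp":[-0.0082,0,-0.0329],"twist":[0,0.2333,0],"fingers":0},{"dp":[-0.0127,0,-0.0402],"twist":[0,0.2917,0],"fingers":0},{"dp":[-0.018,0,-0.0468],"twist":[0,0.35,0],"fingers":0},{"dp":[-0.0241,0,-0.0528],"twist":[0,0.4083,0],"fingers":0},{"dp":[-0.0309,0,-0.058],"twist":[0,0.4667,0],"fingers":0},{"dp":[-0.0382,0,-0.0624],"twist":[0,0.525,0],"fingers":0},{"dp":[-0.0461,0,-0.0658],"twist":[0,0.5833,0],"fingers":0}]'

```text
clock: 17.57
tool_pos: [0.5441, -0.2235, 0.0792]
orientation: [0.536, -0.462, 0.461, -0.536]
force: [-0.6, -0.1, 0.2]
gripper_width: 0.004
```

Emit:
jog_arm --series '[{"dp":[-0.0005,0,-0.0085],"twist":[0,0.0583,0],"fingers":0},{"dp":[-0.0021,0,-0.0169],"twist":[0,0.1167,0],"fingers":0},{"dp":[-0.0046,0,-0.0251],"twist":[0,0.175,0],"fingers":0},{"dp":[-0.0082,0,-0.0329],"twist":[0,0.2333,0],"fingers":0},{"dp":[-0.0127,0,-0.0402],"twist":[0,0.2917,0],"fingers":0},{"dp":[-0.018,0,-0.0468],"twist":[0,0.35,0],"fingers":0},{"dp":[-0.0241,0,-0.0528],"twist":[0,0.4083,0],"fingers":0},{"dp":[-0.0309,0,-0.058],"twist":[0,0.4667,0],"fingers":0},{"dp":[-0.0382,0,-0.0624],"twist":[0,0.525,0],"fingers":0},{"dp":[-0.0461,0,-0.0658],"twist":[0,0.5833,0],"fingers":0}]'

```text
clock: 18.4
tool_pos: [0.4718, -0.1878, 0.0793]
orientation: [-0.175, 0.685, -0.685, 0.174]
force: [-0.5, -0.5, 0.0]
gripper_width: 0.005
```

Emit:
jog_arm --series '[{"dp":[-0.0005,0,-0.0085],"twist":[0,0.0583,0],"fingers":0},{"dp":[-0.0021,0,-0.0169],"twist":[0,0.1167,0],"fingers":0},{"dp":[-0.0046,0,-0.0251],"twist":[0,0.175,0],"fingers":0},{"dp":[-0.0082,0,-0.0329],"twist":[0,0.2333,0],"fingers":0},{"dp":[-0.0127,0,-0.0402],"twist":[0,0.2917,0],"fingers":0},{"dp":[-0.018,0,-0.0468],"twist":[0,0.35,0],"fingers":0},{"dp":[-0.0241,0,-0.0528],"twist":[0,0.4083,0],"fingers":0},{"dp":[-0.0309,0,-0.058],"twist":[0,0.4667,0],"fingers":0},{"dp":[-0.0382,0,-0.0624],"twist":[0,0.525,0],"fingers":0},{"dp":[-0.0461,0,-0.0658],"twist":[0,0.5833,0],"fingers":0}]'

```text
clock: 19.23
tool_pos: [0.4807, -0.1076, 0.0793]
orientation: [-0.25, -0.661, 0.661, 0.251]
force: [-0.2, 0.9, -0.5]
gripper_width: 0.006
```

```bash
python3 -c "
from h import *
chk('w14',.073)"
```

```text
t 19.23 pos [ 0.4807 -0.1076  0.0793] rho 70.27 phi 138.9 F [-0.2  0.9 -0.5] Fr 0.7 j6 1.83
yaw of tool x 138.55915306057065 tilt -1.0
win (array([ 0.53369465, -0.15401786]), np.float64(0.03330352294408643))
groove 220.0 9 [(216.0, 47)] [(224.0, 45)]
```

Emit:
jog_arm --series '[{"dp":[-0.005,0,0],"twist":[0,0,0],"fingers":0},{"dp":[-0.009,0,0],"twist":[0,0,0],"fingers":0},{"dp":[-0.0115,0,0],"twist":[0,0,0],"fingers":0},{"dp":[-0.0123,0,0],"twist":[0,0,0],"fingers":0},{"dp":[-0.0126,0,0.006],"twist":[0,-0.05,0],"fingers":0},{"dp":[-0.0136,0,0.012],"twist":[0,-0.1,0],"fingers":0},{"dp":[-0.0151,0,0.0178],"twist":[0,-0.15,0],"fingers":0},{"dp":[-0.0173,0,0.0235],"twist":[0,-0.2,0],"fingers":0},{"dp":[-0.0199,0,0.0289],"twist":[0,-0.25,0],"fingers":0},{"dp":[-0.0232,0,0.034],"twist":[0,-0.3,0],"fingers":0}]'

```text
clock: 20.12
tool_pos: [0.4745, -0.1488, 0.0791]
orientation: [0.027, 0.707, -0.706, -0.03]
force: [-4.2, 2.1, 2.4]
gripper_width: 0.005
```

```bash
python3 -c "
from h import *
chk('w15',.073)"
```

```text
t 20.12 pos [ 0.4745 -0.1488  0.0791] rho 59.3 phi 175.1 F [-4.2  2.1  2.4] Fr 4.3 j6 1.1
yaw of tool x 175.36766626325118 tilt -1.0
win (array([ 0.53371369, -0.15393699]), np.float64(0.033341092105442754))
groove 253.9 9 [(250.00000000000003, 43)] [(258.0, 61)]
```

Emit:
jog_arm --series '[{"dp":[-0.0003,0,0.006],"twist":[0,-0.05,0],"fingers":0},{"dp":[-0.0012,0,0.012],"twist":[0,-0.1,0],"fingers":0},{"dp":[-0.0026,0,0.0179],"twist":[0,-0.15,0],"fingers":0},{"dp":[-0.0048,0,0.0236],"twist":[0,-0.2,0],"fingers":0},{"dp":[-0.0075,0,0.029],"twist":[0,-0.25,0],"fingers":0},{"dp":[-0.0108,0,0.0341],"twist":[0,-0.3,0],"fingers":0},{"dp":[-0.0145,0,0.0389],"twist":[0,-0.35,0],"fingers":0},{"dp":[-0.0189,0,0.0432],"twist":[0,-0.4,0],"fingers":0},{"dp":[-0.0235,0,0.0472],"twist":[0,-0.45,0],"fingers":0},{"dp":[-0.0286,0,0.0505],"twist":[0,-0.5,0],"fingers":0}]'

```text
clock: 21.0
tool_pos: [0.4988, -0.2039, 0.0797]
orientation: [0.329, -0.626, 0.627, -0.326]
force: [-5.9, -5.0, 2.7]
gripper_width: 0.006
```

```bash
python3 -c "
from h import *
chk('w16',.073)"
```

```text
t 21.0 pos [ 0.4988 -0.2039  0.0797] rho 61.01 phi 235.2 F [-5.9 -5.   2.7] Fr 7.5 j6 -0.0
yaw of tool x 235.23701379123233 tilt -1.0
win (array([ 0.5334524 , -0.15385902]), np.float64(0.03345578017426632))
groove 314.2 9 [(310.0, 64)] [(318.0, 39)]
```

Emit:
jog_arm --series '[{"dp":[-0.0003,0,0.0061],"twist":[0,-0.05,0],"fingers":0},{"dp":[-0.0013,0,0.0121],"twist":[0,-0.1,0],"fingers":0},{"dp":[-0.0028,0,0.018],"twist":[0,-0.15,0],"fingers":0},{"dp":[-0.0051,0,0.0237],"twist":[0,-0.2,0],"fingers":0},{"dp":[-0.0079,0,0.0291],"twist":[0,-0.25,0],"fingers":0},{"dp":[-0.0112,0,0.0342],"twist":[0,-0.3,0],"fingers":0},{"dp":[-0.0151,0,0.0389],"twist":[0,-0.35,0],"fingers":0},{"dp":[-0.0194,0,0.0432],"twist":[0,-0.4,0],"fingers":0},{"dp":[-0.0242,0,0.0469],"twist":[0,-0.45,0],"fingers":0},{"dp":[-0.0295,0,0.05],"twist":[0,-0.5,0],"fingers":0}]'

```text
clock: 21.88
tool_pos: [0.5594, -0.2094, 0.0806]
orientation: [0.598, -0.377, 0.381, -0.596]
force: [1.7, -7.4, -1.0]
gripper_width: 0.008
```

```bash
python3 -c "
from h import *
chk('w17',.073)"
```

```text
t 21.88 pos [ 0.5594 -0.2094  0.0806] rho 61.31 phi 294.9 F [ 1.7 -7.4 -1. ] Fr 7.4 j6 -1.0
yaw of tool x 295.1848291407523 tilt -1.0
win (array([ 0.53375619, -0.15414464]), np.float64(0.03383119261838059))
groove 15.9 10 [(11.0, 72)] [(20.0, 28)]
```

Emit:
jog_arm --series '[{"dp":[-0.0004,0,0.006],"twist":[0,-0.05,0],"fingers":0},{"dp":[-0.0014,0,0.012],"twist":[0,-0.1,0],"fingers":0},{"dp":[-0.003,0,0.0178],"twist":[0,-0.15,0],"fingers":0},{"dp":[-0.0053,0,0.0234],"twist":[0,-0.2,0],"fingers":0},{"dp":[-0.0081,0,0.0288],"twist":[0,-0.25,0],"fingers":0},{"dp":[-0.0114,0,0.0338],"twist":[0,-0.3,0],"fingers":0},{"dp":[-0.0152,0,0.0384],"twist":[0,-0.35,0],"fingers":0},{"dp":[-0.0195,0,0.0427],"twist":[0,-0.4,0],"fingers":0},{"dp":[-0.0242,0,0.0464],"twist":[0,-0.45,0],"fingers":0},{"dp":[-0.0293,0,0.0495],"twist":[0,-0.5,0],"fingers":0}]'

```text
clock: 22.77
tool_pos: [0.593, -0.1602, 0.0809]
orientation: [0.708, -0.027, 0.032, -0.705]
force: [4.9, -3.0, 0.4]
gripper_width: 0.005
```

```bash
python3 -c "
from h import *
chk('w18',.0742)"
```

```text
t 22.77 pos [ 0.593  -0.1602  0.0809] rho 59.72 phi 353.8 F [ 4.9 -3.   0.4] Fr 5.2 j6 -1.95
yaw of tool x 355.184512150424 tilt -1.0
win (array([ 0.53394027, -0.15371431]), np.float64(0.03328341556672189))
groove 76.4 10 [(71.5, 73)] [(80.5, 29)]
```

Emit:
jog_arm --series '[{"dp":[-0.0005,0,0.006],"twist":[0,-0.05,0],"fingers":0},{"dp":[-0.0014,0,0.0119],"twist":[0,-0.1,0],"fingers":0},{"dp":[-0.003,0,0.0176],"twist":[0,-0.15,0],"fingers":0},{"dp":[-0.0051,0,0.0232],"twist":[0,-0.2,0],"fingers":0},{"dp":[-0.0078,0,0.0285],"twist":[0,-0.25,0],"fingers":0},{"dp":[-0.0111,0,0.0335],"twist":[0,-0.3,0],"fingers":0},{"dp":[-0.0148,0,0.0381],"twist":[0,-0.35,0],"fingers":0},{"dp":[-0.0148,0,0.0381],"twist":[0,-0.35,0],"fingers":0},{"dp":[-0.0089,0,0.0435],"twist":[0,-0.35,0],"fingers":0},{"dp":[-0.0052,0,0.0468],"twist":[0,-0.35,0],"fingers":0}]'

```text
clock: 23.65
tool_pos: [0.5895, -0.1117, 0.0795]
orientation: [0.671, 0.223, -0.223, -0.671]
force: [-0.2, 0.5, -0.6]
gripper_width: 0.002
```

```bash
python3 -c "
from h import *
chk('w19',.0744)"
```

```text
t 23.65 pos [ 0.5895 -0.1117  0.0795] rho 69.99 phi 37.0 F [-0.2  0.5 -0.6] Fr 0.2 j6 -2.6
yaw of tool x 36.80908001532662 tilt -1.0
win (array([ 0.53368035, -0.15370807]), np.float64(0.033195912281909344))
groove 119.5 9 [(115.49999999999999, 43)] [(123.5, 45)]
```

View pics/w19.png

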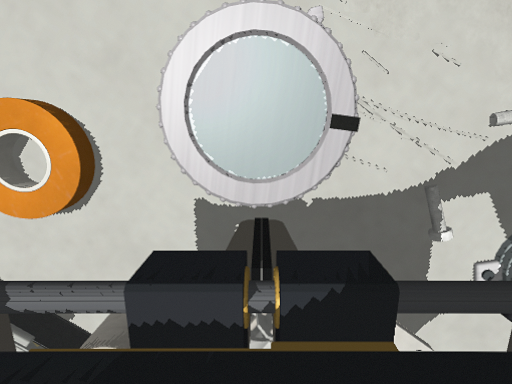

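Emit:
jog_arm --series '[{"dp":[-0.0005,0,-0.0085],"twist":[0,0.0583,0],"fingers":0},{"dp":[-0.0021,0,-0.0169],"twist":[0,0.1167,0],"fingers":0},{"dp":[-0.0046,0,-0.0251],"twist":[0,0.175,0],"fingers":0},{"dp":[-0.0082,0,-0.0329],"twist":[0,0.2333,0],"fingers":0},{"dp":[-0.0127,0,-0.0402],"twist":[0,0.2917,0],"fingers":0},{"dp":[-0.018,0,-0.0468],"twist":[0,0.35,0],"fingers":0},{"dp":[-0.0241,0,-0.0528],"twist":[0,0.4083,0],"fingers":0},{"dp":[-0.0309,0,-0.058],"twist":[0,0.4667,0],"fingers":0},{"dp":[-0.0382,0,-0.0624],"twist":[0,0.525,0],"fingers":0},{"dp":[-0.0461,0,-0.0658],"twist":[0,0.5833,0],"fingers":0}]'

```text
clock: 24.53
tool_pos: [0.5917, -0.1925, 0.0789]
orientation: [0.677, -0.204, 0.203, -0.677]
force: [0.2, 1.2, 1.7]
gripper_width: 0.006
```

Emit:
jog_arm --series '[{"dp":[-0.0005,0,-0.0085],"twist":[0,0.0583,0],"fingers":0},{"dp":[-0.0021,0,-0.0169],"twist":[0,0.1167,0],"fingers":0},{"dp":[-0.0046,0,-0.0251],"twist":[0,0.175,0],"fingers":0},{"dp":[-0.0082,0,-0.0329],"twist":[0,0.2333,0],"fingers":0},{"dp":[-0.0127,0,-0.0402],"twist":[0,0.2917,0],"fingers":0},{"dp":[-0.018,0,-0.0468],"twist":[0,0.35,0],"fingers":0},{"dp":[-0.0241,0,-0.0528],"twist":[0,0.4083,0],"fingers":0},{"dp":[-0.0309,0,-0.058],"twist":[0,0.4667,0],"fingers":0},{"dp":[-0.0382,0,-0.0624],"twist":[0,0.525,0],"fingers":0},{"dp":[-0.0461,0,-0.0658],"twist":[0,0.5833,0],"fingers":0}]'

```text
clock: 25.37
tool_pos: [0.5169, -0.2223, 0.0791]
orientation: [-0.438, 0.555, -0.555, 0.438]
force: [0.7, -0.3, 1.0]
gripper_width: 0.003
```

Emit:
jog_arm --series '[{"dp":[-0.0005,0,-0.0085],"twist":[0,0.0583,0],"fingers":0},{"dp":[-0.0021,0,-0.0169],"twist":[0,0.1167,0],"fingers":0},{"dp":[-0.0046,0,-0.0251],"twist":[0,0.175,0],"fingers":0},{"dp":[-0.0082,0,-0.0329],"twist":[0,0.2333,0],"fingers":0},{"dp":[-0.0127,0,-0.0402],"twist":[0,0.2917,0],"fingers":0},{"dp":[-0.0164,0,-0.045],"twist":[0,0.3333,0],"fingers":0},{"dp":[-0.0164,0,-0.045],"twist":[0,0.3333,0],"fingers":0},{"dp":[-0.0195,0,-0.0424],"twist":[0,0.3333,0],"fingers":0},{"dp":[-0.0225,0,-0.0399],"twist":[0,0.3333,0],"fingers":0},{"dp":[-0.0225,0,-0.0399],"twist":[0,0.3333,0],"fingers":0}]'

```text
clock: 26.2
tool_pos: [0.4846, -0.1911, 0.0797]
orientation: [0.225, -0.67, 0.67, -0.225]
force: [-1.0, 0.6, -0.8]
gripper_width: 0.006
```

```bash
python3 -c "
from h import *
chk('w20',.0744)"
```

```text
t 26.2 pos [ 0.4846 -0.1911  0.0797] rho 61.58 phi 217.3 F [-1.   0.6 -0.8] Fr 0.5 j6 0.31
yaw of tool x 217.11615529604904 tilt -1.0
nowin
groove 119.6 10 [(115.0, 53)] [(124.0, 47)]
```

View pics/w20.png

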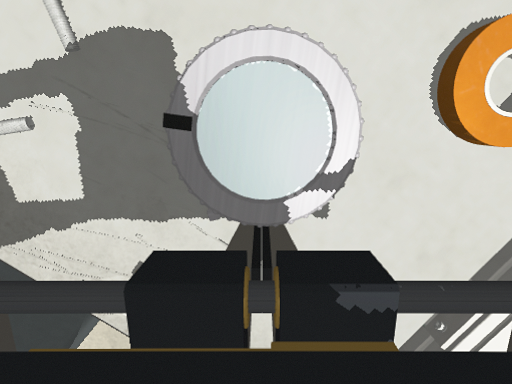

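Emit:
jog_arm --series '[{"dp":[-0.0025,0,0],"twist":[0,0,0],"fingers":0},{"dp":[-0.0038,0,0],"twist":[0,0,0],"fingers":0},{"dp":[-0.0041,0,0.0061],"twist":[0,-0.05,0],"fingers":0},{"dp":[-0.0051,0,0.0121],"twist":[0,-0.1,0],"fingers":0},{"dp":[-0.0066,0,0.018],"twist":[0,-0.15,0],"fingers":0},{"dp":[-0.0088,0,0.0237],"twist":[0,-0.2,0],"fingers":0},{"dp":[-0.0116,0,0.0291],"twist":[0,-0.25,0],"fingers":0},{"dp":[-0.0149,0,0.0342],"twist":[0,-0.3,0],"fingers":0},{"dp":[-0.0187,0,0.0389],"twist":[0,-0.35,0],"fingers":0},{"dp":[-0.0231,0,0.0433],"twist":[0,-0.4,0],"fingers":0}]'

```text
clock: 27.08
tool_pos: [0.5284, -0.215, 0.0802]
orientation: [0.481, -0.518, 0.521, -0.478]
force: [-2.8, -8.6, -0.3]
gripper_width: 0.006
```

```bash
python3 -c "
from h import *
chk('w21',.0747)"
```

```text
t 27.08 pos [ 0.5284 -0.215   0.0802] rho 61.44 phi 265.2 F [-2.8 -8.6 -0.3] Fr 8.8 j6 -0.51
yaw of tool x 265.3624121489272 tilt -1.0
nowin
groove 169.6 10 [(165.0, 56)] [(174.0, 45)]
```

View pics/w21.png

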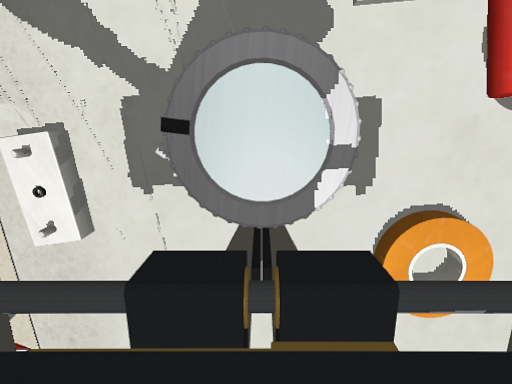

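Emit:
jog_arm --series '[{"dp":[-0.0001,0,0.0036],"twist":[0,-0.0292,0],"fingers":0},{"dp":[-0.0004,0,0.0071],"twist":[0,-0.0583,0],"fingers":0},{"dp":[-0.001,0,0.0106],"twist":[0,-0.0875,0],"fingers":0},{"dp":[-0.0017,0,0.0141],"twist":[0,-0.1167,0],"fingers":0},{"dp":[-0.0017,0,0.0141],"twist":[0,-0.1167,0],"fingers":0},{"dp":[-0.0017,0,0.0141],"twist":[0,-0.1167,0],"fingers":0},{"dp":[0.0,0,0.0145],"twist":[0,-0.1167,0],"fingers":0},{"dp":[0.0039,0,0.0155],"twist":[0,-0.1167,0],"fingers":0},{"dp":[0.0097,0,0.0169],"twist":[0,-0.1167,0],"fingers":0},{"dp":[0.0097,0,0.0169],"twist":[0,-0.1167,0],"fingers":0}]'

```text
clock: 27.97
tool_pos: [0.5443, -0.2237, 0.0795]
orientation: [0.538, -0.459, 0.459, -0.538]
force: [-0.1, 0.4, -0.2]
gripper_width: 0.003
```

```bash
python3 -c "
from h import *
chk('w22',.0749)
im=cv2.imread('pics/w22.png');cv2.imwrite('pics/w22z.png',cv2.resize(im[30:230,100:360],None,fx=3,fy=3,interpolation=cv2.INTER_CUBIC))"
```

```text
t 27.97 pos [ 0.5443 -0.2237  0.0795] rho 70.75 phi 278.7 F [-0.1  0.4 -0.2] Fr -0.4 j6 -0.75
yaw of tool x 279.01450972899664 tilt -1.0
win (array([ 0.53373695, -0.15419572]), np.float64(0.03369967210181871))
groove 184.9 10 [(180.0, 72)] [(189.0, 29)]
```

View pics/w22z.png

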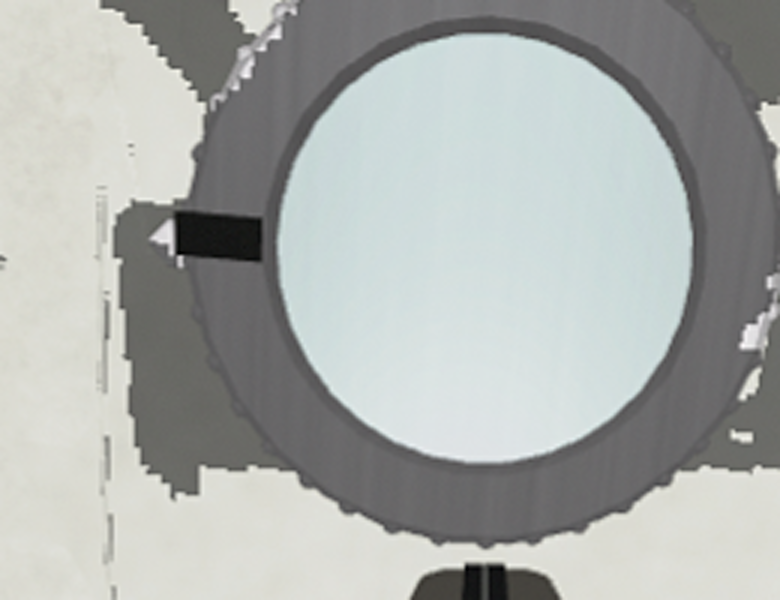

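```bash
python3 -c "
from h import *
o=bot.observe();w=cast('wrist',[(150,108.3)],.036,o)[0];print(w)
for c in([.5336,-.1538],[.53374,-.1542]): print(np.degrees(np.arctan2(w[1]-c[1],w[0]-c[0]))%360,np.hypot(w[0]-c[0],w[1]-c[1]))
im=cv2.imread('pics/w22.png');print(groove(im,o,.075,[.53374,-.1542])[0]%360)"
```

```text
[ 0.46572074 -0.15923657  0.036     ]
184.57914356970338 0.0680966289834645
184.23480619210278 0.06820547939029743
183.63533285548564
```

Emit:
jog_arm --series '[{"dp":[0,-0.02,0],"twist":[0,0,0],"fingers":0},{"dp":[0,-0.05,0],"twist":[0,0,0],"fingers":0},{"dp":[0,-0.08,0],"twist":[0,0.05,0],"fingers":0},{"dp":[0,-0.11,0],"twist":[0,0.1,0],"fingers":0},{"dp":[0,-0.14,0],"twist":[0,0.1,0],"fingers":0},{"dp":[0,-0.16,0],"twist":[0,0.1,0],"fingers":0},{"dp":[0,-0.16,0],"twist":[0,0.1,0],"fingers":0},{"dp":[0,-0.16,0],"twist":[0,0.1,0],"fingers":0},{"dp":[0,-0.16,0],"twist":[0,0.1,0],"fingers":0},{"dp":[0,-0.16,0],"twist":[0,0.1,0],"fingers":0}]'

```text
clock: 28.85
tool_pos: [0.5433, -0.2222, 0.2371]
orientation: [-0.487, 0.514, -0.511, 0.487]
force: [-0.5, 0.8, -0.2]
gripper_width: 0.004
```

```bash
python3 -c "
from h import *
chk('w23',.075)
im=cv2.imread('pics/w23.png');cv2.imwrite('pics/w23z.png',cv2.resize(im[50:220,150:370],None,fx=3.5,fy=3.5,interpolation=cv2.INTER_CUBIC))"
```

```text
t 28.85 pos [ 0.5433 -0.2222  0.2371] rho 69.05 phi 278.0 F [-0.5  0.8 -0.2] Fr -0.9 j6 -0.54
yaw of tool x 267.04058881929654 tilt -1.0
win (array([ 0.53363485, -0.15407666]), np.float64(0.03378918276692099))
groove 185.4 10 [(181.0, 63)] [(190.0, 76)]
```

View pics/w23z.png

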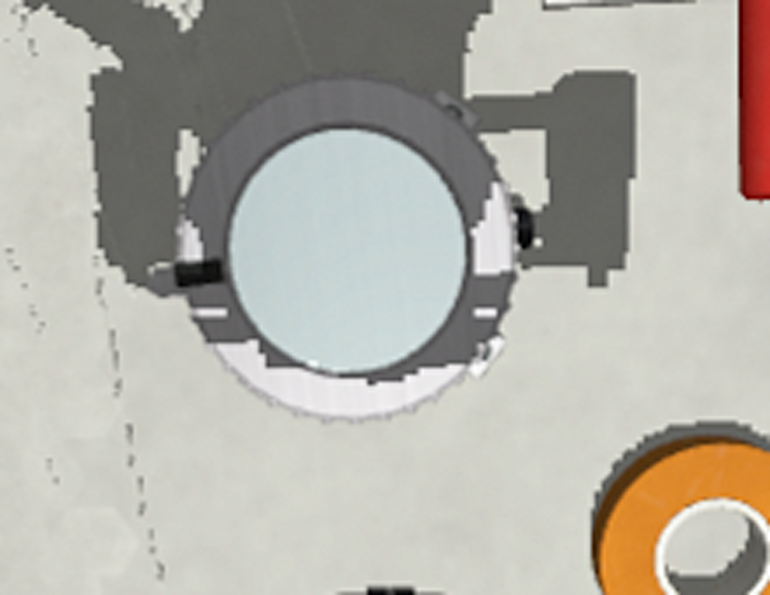

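```bash
python3 -c "
from h import *
o=bot.observe();w=cast('wrist',[(192.9,128.6)],.036,o)[0];print(w)
for c in([.5336,-.1541],): print(np.degrees(np.arctan2(w[1]-c[1],w[0]-c[0]))%360,np.hypot(w[0]-c[0],w[1]-c[1]))
im,o=grab('side','s23')
cv2.imwrite('pics/s23z.png',cv2.resize(im[95:255,185:345],None,fx=3.7,fy=3.7,interpolation=cv2.INTER_CUBIC))"
```

```text
[ 0.4679238  -0.15821239  0.036     ]
183.58296183692062 0.06580482419669247
```

View pics/s23z.png

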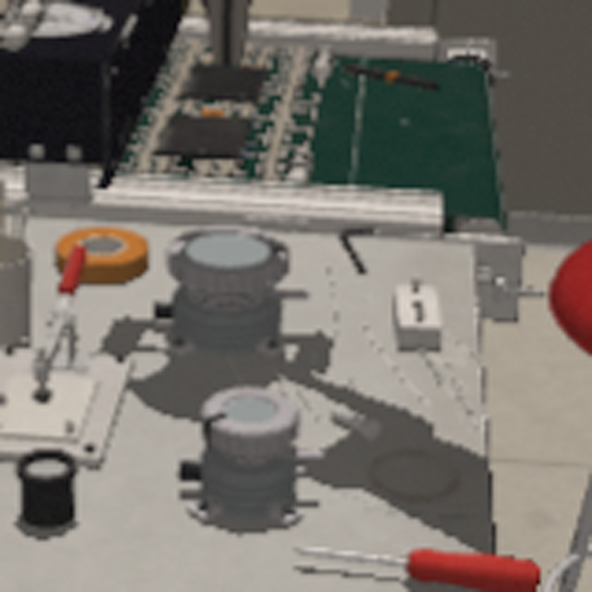

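Emit:
jog_arm --series '[{"dp":[0.03,0,0],"twist":[0,0,0],"fingers":0},{"dp":[0.065,0,0.0],"twist":[0,0,0],"fingers":0},{"dp":[0.1,0,0],"twist":[0,0,0],"fingers":0},{"dp":[0.135,0,0],"twist":[0,0,0],"fingers":0},{"dp":[0.17,0,0],"twist":[0,0,0],"fingers":0},{"dp":[0.2,0,0],"twist":[0,0,0],"fingers":0},{"dp":[0.23,0,-0.01],"twist":[0,0,0],"fingers":0},{"dp":[0.26,0,0.03],"twist":[0,0,0],"fingers":0},{"dp":[0.28,0,-0.05],"twist":[0,0,0],"fingers":0},{"dp":[0.28,0,-0.05],"twist":[0,0,0],"fingers":0}]'

```text
clock: 29.78
tool_pos: [0.4801, -0.5016, 0.2295]
orientation: [-0.487, 0.517, -0.508, 0.488]
force: [-0.3, -0.2, -0.3]
gripper_width: 0.005
```

```bash
python3 -c "
from h import *
im,o=grab('top','t24');print(o['tool_pos'],o['clock'])
cv2.imwrite('pics/t24z.png',cv2.resize(im[150:225,280:380],None,fx=8,fy=8,interpolation=cv2.INTER_CUBIC))
for n in('t24','top0'):
  im=cv2.imread(f'pics/{n}.png'); z=.075 if n=='t24' else .0694
  try:
    c,r=window(im,None,z,'top');print(n,c,r,groove(im,None,z,c,'top')[0]%360)
  except Exception as e:print(e)
"
```

```text
[ 0.48007586 -0.5016154   0.22951523] 29.7833
t24 [ 0.53146882 -0.15549087] 0.033195617705861505 184.57707345165034
top0 [ 0.53154161 -0.15571309] 0.033160884707601826 96.39381580752568
```

View pics/t24.png

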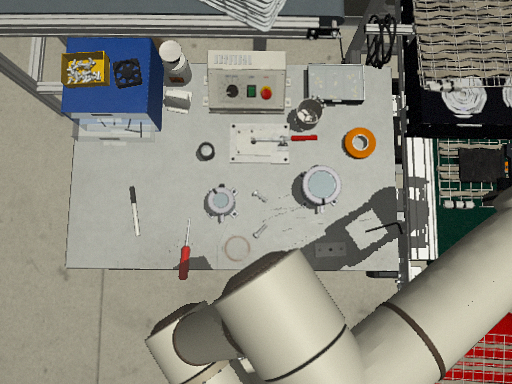

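View pics/t24z.png

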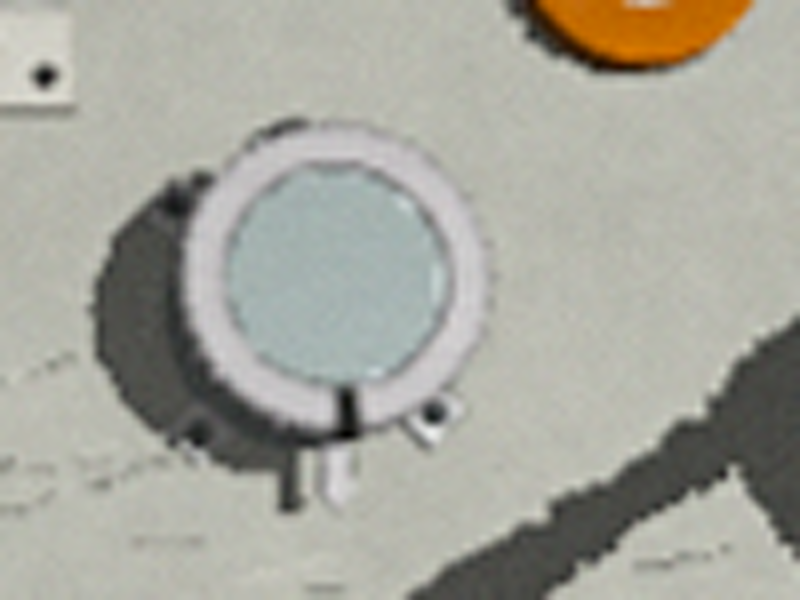

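```bash
python3 -c "
from h import *
c=np.array([.5315,-.1556])
for p in((322.1,211.5),(322.0,208.5)):
  w=cast('top',[p],.036)[0];d=w[:2]-c;print(np.degrees(np.arctan2(d[1],d[0]))%360,np.hypot(*d))
a=cv2.imread('pics/top0.png');b=cv2.imread('pics/t24.png')
d=(cv2.absdiff(a,b).max(2)>40).astype(np.uint8);d[270:]=0
n,l,s,ce=cv2.connectedComponentsWithStats(d)
print([(x.tolist(),y.round().tolist()) for x,y in zip(s[1:],ce[1:]) if x[4]>4])
"
```

```text
186.2229373995547 0.06446925448408325
186.89952069321524 0.05679887799505339
[([429, 143, 83, 127, 3658], [485.0, 236.0]), ([501, 162, 4, 10, 40], [502.0, 166.0]), ([408, 176, 6, 12, 54], [410.0, 181.0]), ([415, 176, 13, 72, 638], [421.0, 212.0]), ([426, 180, 4, 3, 10], [428.0, 181.0]), ([334, 182, 2, 6, 8], [334.0, 184.0]), ([302, 185, 6, 3, 17], [305.0, 186.0]), ([243, 186, 158, 84, 4038], [343.0, 237.0]), ([406, 187, 10, 46, 225], [411.0, 210.0]), ([292, 193, 2, 3, 5], [292.0, 194.0]), ([321, 196, 7, 10, 29], [323.0, 201.0]), ([403, 205, 2, 3, 5], [404.0, 206.0]), ([428, 207, 2, 9, 17], [428.0, 211.0]), ([411, 236, 5, 12, 60], [413.0, 242.0]), ([180, 256, 32, 14, 324], [195.0, 263.0]), ([173, 264, 6, 5, 17], [176.0, 267.0]), ([424, 267, 4, 3, 8], [426.0, 268.0])]
```

Emit:
jog_arm --series '[{"dp":[-0.03,0,0],"twist":[0,0.055,0],"fingers":0},{"dp":[-0.06,0,0.0],"twist":[0,0.11,0],"fingers":0},{"dp":[-0.09,0,0],"twist":[0,0.165,0],"fingers":0},{"dp":[-0.12,0,0],"twist":[0,0.22,0],"fingers":0},{"dp":[-0.15,0,0],"twist":[0,0.275,0],"fingers":0},{"dp":[-0.18,0,0],"twist":[0,0.33,0],"fingers":0},{"dp":[-0.21,0,-0.01],"twist":[0,0.385,0],"fingers":0},{"dp":[-0.24,0,-0.02],"twist":[0,0.44,0],"fingers":0},{"dp":[-0.27,0,-0.02],"twist":[0,0.495,0],"fingers":0},{"dp":[-0.3,0,-0.02],"twist":[0,0.55,0],"fingers":0}]'

```text
clock: 30.67
tool_pos: [0.4744, -0.1976, 0.2388]
orientation: [-0.127, 0.696, -0.695, 0.127]
force: [1.1, 0.3, 0.9]
gripper_width: 0.003
```

```bash
python3 -c "
from h import *
chk('w25',.075)
o=bot.observe();T=np.column_stack([[-1,0,0],[0,0,-1],[0,-1,0]]);R=Ro.from_quat(o['orientation'])
print((R.inv()*Ro.from_matrix(T)).as_rotvec(degrees=True)/120, R.as_matrix().T@(np.array([.475,-.157,.24])-o['tool_pos']))"
```

```text
t 30.67 pos [ 0.4744 -0.1976  0.2388] rho 73.59 phi 216.5 F [1.1 0.3 0.9] Fr -1.1 j6 0.58
yaw of tool x 200.67258013518213 tilt -1.0
win (array([ 0.5335256 , -0.15424578]), np.float64(0.03339337343938616))
groove 184.2 9 [(180.0, 72)] [(188.0, 48)]
[2.23997599e-03 1.70487382e-01 1.24373012e-04] [-0.01264494 -0.00110963 -0.03355829]
```

Emit:
jog_arm --series '[{"dp":[-0.01,0,-0.02],"twist":[0,0.055,0],"fingers":0},{"dp":[-0.0125,0,-0.033],"twist":[0,0.11,0],"fingers":0},{"dp":[-0.0125,0,-0.033],"twist":[0,0.165,0],"fingers":0},{"dp":[-0.0125,0,-0.033],"twist":[0,0.17,0],"fingers":0},{"dp":[-0.0125,0,-0.033],"twist":[0,0.17,0],"fingers":0},{"dp":[-0.0125,0,-0.033],"twist":[0,0.17,0],"fingers":0},{"dp":[-0.0125,0,-0.033],"twist":[0,0.17,0],"fingers":0},{"dp":[-0.0125,0,-0.033],"twist":[0,0.17,0],"fingers":0},{"dp":[-0.0125,0,-0.033],"twist":[0,0.17,0],"fingers":0},{"dp":[-0.0125,0,-0.033],"twist":[0,0.17,0],"fingers":0}]'

```text
clock: 31.55
tool_pos: [0.4752, -0.1642, 0.2396]
orientation: [-0.004, 0.707, -0.707, 0.004]
force: [-0.4, -0.3, 0.0]
gripper_width: 0.003
```

```bash
python3 -c "
from h import *
chk('w26',.075)
im=cv2.imread('pics/w26.png');cv2.imwrite('pics/w26z.png',cv2.resize(im[70:220,160:360],None,fx=4,fy=4,interpolation=cv2.INTER_CUBIC))"
```

```text
t 31.55 pos [ 0.4752 -0.1642  0.2396] rho 59.34 phi 190.1 F [-0.4 -0.3  0. ] Fr 0.4 j6 0.99
yaw of tool x 180.6533353762168 tilt -1.0
win (array([ 0.53355681, -0.15411934]), np.float64(0.033359321625604406))
groove 184.9 11 [(180.0, 73)] [(190.0, 70)]
```

View pics/w26z.png

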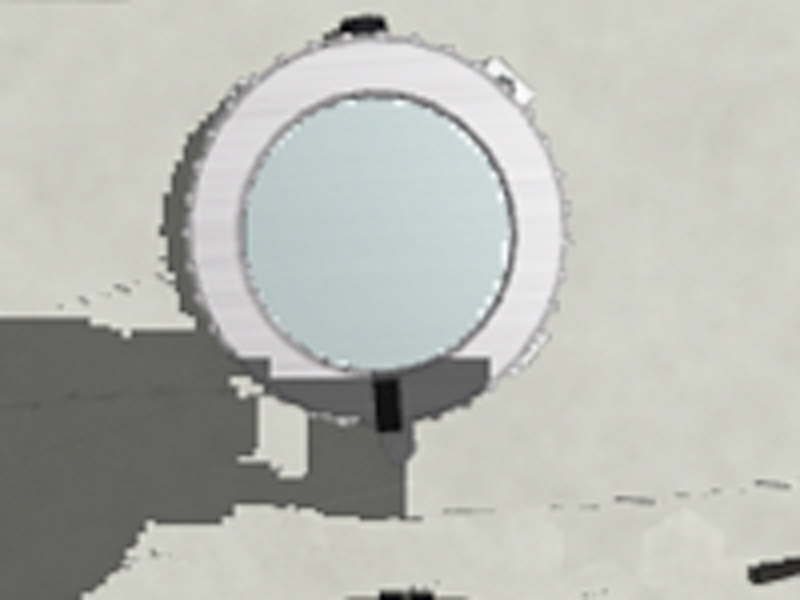

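```bash
python3 -c "
from h import *
o=bot.observe();c=np.array([.5336,-.1541]);
for p in((260.4,185),(260.1,181)):
  w=cast('wrist',[p],.036,o)[0];d=w[:2]-c;print(np.degrees(np.arctan2(d[1],d[0]))%360,np.hypot(*d))
im=cv2.imread('pics/w26.png');print(groove(im,o,.075,c)[0]%360)
# side probe: tab and socket axis from centre of the tab to socket middle
a=cast('wrist',[(260.1,181)],.036,o)[0][:2];b=cast('wrist',[(160+363/4,70+22/4)],.023,o)[0][:2];v=b-a;print(np.degrees(np.arctan2(v[1],v[0])))
"
```

```text
186.58543105189503 0.06696403254491304
186.72694369747975 0.062063238094944816
184.4298836814296
5.682466106289778
```

```bash
python3 -c "
from h import *
print(bot.sign_off())"
```

```text
the job is handed in; nothing more can be done
None
```

I loosened the large lamp's ring by about 808° counterclockwise. That brought the groove to the pointer for the first time and then round two more full turns. I used the closed fingertips, pressed lightly on the rim (2–9 N at each reading) in three long strokes and one short one. I handed the job in at about 32 s, with the tool about 16 cm above the rim and touching nothing.

**Turn count:** the groove started at 97°. Wrist pictures along the way followed it past the pointer (about 185.5°) three times, the last being the end position. That is 0 plus two turns.

**Final alignment:** the views do not agree exactly.
- **Groove:** reads 183.6–185.4°.
- **Pointer:** reads 183.6–186.9°, depending on the view.
- **Gap:** the last view from nearly overhead puts the groove about 2° short of the pointer. Measured against the line from pointer tab to socket, it is about 1° short. I left it there rather than touch the ring again.

**Slip:** the fingertip slipped for about 20° at the start of the second stroke. I pressed slightly harder after that, and my count comes from the measured groove, so it is not affected.

**Surroundings:** comparing the top pictures from before and after, I found changes only in the large ring, the arm and its shadows. The small lamp and the things lying around look unmoved. The gauge block and part of the screwdriver were in or near the arm's shadow in the last top picture, so those two are less certain.

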